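Put the setting blocks back in their case

TASK

Lever the clear cover of the setting-block case open with the pry blade under its lip, not with your fingers, and lay every setting block that is out on the bench fully home in the slot with its own colour label - except that the block whose slot carries the red tag is due for calibration and goes flat in the middle of the red send-out tray instead. When every block is in place, shut the cover fully and see that the pry blade lies in its orange holder; leave the other things on the bench alone.

Things in the scene. Friction and masses are not known exactly. Their poses are not given: they have to be found in the camera images.
- case: Grey setting-block case, fixed to the bench: plinth 150 (x) x 282 (y) x 44 mm high, origin under its centre, front (towards the robot) is -x. Five slots at x = 0, y = -108, -54, 0, 54, 108 mm, each 88 (x) x 42 (y) mm, 16 deep, floor at 28 mm. A dark apron in front, x = -75 to -130 mm, top at 36, carries a colour label and a tag per slot, parted by white lines.
- lid (a joint): Hinge of the case's clear cover: 0 shut, grows as it opens, stop at 1.75 rad. Friction (0.2 N m) keeps it at any angle. The cover, 0.15 kg, is a clear bottomless box 150 x 282 x 52 mm high standing on the plinth at 44 mm; its front edge lifts up and back, away from the robot. Over 1.5 rad a gripper reaches the slots freely.
- lid_hinge (a point): Middle of the hinge line, at the back (+x) edge of the plinth: case x = 75, y = 0, height 44 mm; the hinge turns about the case's y axis. Axes as the case.
- lid_lip (a point): Middle of the front edge of the cover's black lip, at its underside, 171 mm from the hinge line. The lip sticks out 21 mm from the cover's front wall, is 120 mm wide (y), 4 thick. Turns with the cover: -x points away from the hinge, z out of the lip's top. When shut the gap under the lip is 8 mm high (36 to 44 mm above the bench), 21 deep.
- blade: Pry blade, loose: orange handle 75 long x 18 wide x 28 mm high with a steel blade 16 wide and 3 thick reaching 75 mm beyond it. Lies on its handle; origin on the underside where handle meets blade; handle along -x, blade along +x; blade centred 12 mm above the underside. 80 g.
- holder: Orange shallow tray in which the pry blade is kept, fixed: outside 200 (x) x 70 (y) x 12 mm high, walls and floor 4 mm; origin under its centre.
- send_tray: Red send-out tray for blocks due for calibration, fixed: outside 130 (x) x 120 (y) x 20 mm high, walls and floor 4 mm, grey felt floor; origin under its centre.
- tag_due: Red 'due for calibration' tag, 24 x 16 mm, clipped to the apron in front of one slot (114 mm to the -x side of that slot's middle, 10 mm to its -y side); the other slots carry grey tags there.
- block_blue: Setting block with blue grip, loose, may be absent: steel bar 80 (x) x 34 (y) x 20 mm with a blue plastic fin on top 50 (x) x 16 (y) mm from 20 to 48 mm high; origin at the centre of its underside; 0.3 kg give or take.
- block_yellow: Setting block with yellow grip, loose, may be absent: steel bar 80 (x) x 34 (y) x 20 mm with a yellow plastic fin on top 50 (x) x 16 (y) mm from 20 to 48 mm high; origin at the centre of its underside; 0.3 kg give or take.
- block_green: Setting block with green grip, loose, may be absent: steel bar 80 (x) x 34 (y) x 20 mm with a green plastic fin on top 50 (x) x 16 (y) mm from 20 to 48 mm high; origin at the centre of its underside; 0.3 kg give or take.
- block_white: Setting block with white grip, loose, may be absent: steel bar 80 (x) x 34 (y) x 20 mm with a white plastic fin on top 50 (x) x 16 (y) mm from 20 to 48 mm high; origin at the centre of its underside; 0.3 kg give or take.
- block_purple: Setting block with purple grip, loose, may be absent: steel bar 80 (x) x 34 (y) x 20 mm with a purple plastic fin on top 50 (x) x 16 (y) mm from 20 to 48 mm high; origin at the centre of its underside; 0.3 kg give or take.
- label_blue: Label of the blue block's slot: a blue pad on the slot's floor and a blue plate on the apron in front of it. Origin at the middle of the slot's floor, axes as the case.
- label_yellow: Label of the yellow block's slot: a yellow pad on the slot's floor and a yellow plate on the apron in front of it. Origin at the middle of the slot's floor, axes as the case.
- label_green: Label of the green block's slot: a green pad on the slot's floor and a green plate on the apron in front of it. Origin at the middle of the slot's floor, axes as the case.
- label_white: Label of the white block's slot: a white pad on the slot's floor and a white plate on the apron in front of it. Origin at the middle of the slot's floor, axes as the case.
- label_purple: Label of the purple block's slot: a purple pad on the slot's floor and a purple plate on the apron in front of it. Origin at the middle of the slot's floor, axes as the case.
- beaker: Bystander, loose: glass beaker, 70 mm across, 90 high; origin under its centre.
- bottle: Bystander, loose: closed bottle, 56 mm across, 130 high; origin under its centre.
- carton: Bystander, loose: cardboard box 100 x 80 x 50 mm; origin under its centre.
- weight: Bystander, loose: brass weight, 50 mm across, 75 high; origin under its centre.
- eraser: Bystander, loose: blue board eraser 50 x 90 x 25 mm; origin under its centre.
- caliper: Bystander, loose: steel caliper 160 mm long, lying flat; origin under its centre.
Things that resemble listed ones, but are neither listed nor needed, are in the scene too. What is shaped like the block_yellow but turquoise is not meant.

How it is judged:
By the outcome, as a careful person would: the job done as asked, in the order asked, and still so for the second after the job is handed in, with the robot touching nothing.
Of block_blue, block_yellow, block_green, block_white, block_purple only 3 to 5 are there at a start; the rules pass over those that are not, and their reading is None.
At some moment in a run one of block_blue, block_yellow, block_green, block_white, block_purple may be knocked a few centimetres aside while the robot is not near it.
It also fails if it takes over 210 s, if anything falls off the work surface, if the arm or the gripper's body presses on something with over 40 N, if the wrist force passes 120 N, or if a joint passes its speed limit or range.

ROBOT

A 7-joint arm with a two-finger parallel gripper is mounted at the origin on the work surface. World frame = base frame: x ahead of the robot, y to its left, z up, the work surface at z = 0. Lengths are in mm, angles in rad, forces in N, time in s.
With the tool pointing down it reaches from about 425 to 825 mm from the base axis. Payload 3.6 kg.
Tool frame: the origin (TCP) lies at the very end of the fingers, on their centre line; the grasp point (between the pads) lies 19 mm behind it; z points along the fingers, y is the direction in which the jaws open and shut (so a half turn about z gives the same grasp; the last joint's range is limited). The gripper opens to 85 mm and grips with 20 to 120 N. Pads are 22 mm wide; open, the fingers measure 114 mm over their backs; the gripper's body (76 mm by 85 mm) begins 54 mm behind the grasp point. The pads swing forward as they close: fully open they stand 13 mm farther back than shut.
Start: joints at [1.107, 0.615, -0.013, 1.423, 0.008, 1.103, -0.04], TCP at [274.984, -588.937, 231.297] pointing down, gripper open.
Joint ranges: [-3.12, 3.12], [-0.3, 2.06], [-1.34, 1.32], [0.26, 2.42], [-1.36, 4.5], [0.01, 1.98], [-2.84, 2.84]. Speed limits (rad/s): [2.79, 2.79, 3.14, 3.14, 3.14, 3.14, 3.14].

INTERFACE

Orientations are given as a unit quaternion [w, x, y, z].
In Python, from plant import robot gives the robot as it stands.
- The arm moves only by the tool move_arm, never from a script. Its argument "targets" is a list of rows, each a list of 4 numbers: the shift along the tool's x, y, z in cm, then the turn about the tool's z in degrees. In form: [[x, y, z, turn], ...]. A call has 1 to 20 rows; each row is the pose to reach, as a shift and turn from the pose commanded when the call began, along the tool's axes at that moment; what a row does not reach only later rows make up. A row lasts 1/10 s, in which the tool goes at most 50 mm and 8.59 degrees, less where a joint would pass 70% of its speed; a pose out of reach is approached as far as the arm can. A call with a gripper value outside its range is refused whole. "fingers" is the opening, from -1 (shut) to 1 (fully open), set as the call begins (left out, the last holds). The fingers move at their own pace and stop on an object; "force" is the grip in N (left out, the last holds). Time passes only in rows, so rows that repeat a pose let the fingers close. It gives the time, the measured TCP pose, the force and the opening at its end, in the units of the state.
- robot.read_state(): the state, without advancing time (a new reading comes with each control period).
- robot.snapshot(name): name is "scene" or "top" or "wrist"; returns a dict with "pixels" (420x560x3 uint8, blue, green, red), "K" (3x3 intrinsics, pixels), "k1" (the pictures are not rectified: a ray, as slopes to the right and down, at radius r is drawn at 1 + k1 r^2 times it, then the intrinsics apply), "world_from_camera" (4x4, takes a point from camera to world coordinates). Camera axes: x right, y down, z forward; pixel columns grow to the right and rows downward; lengths in mm; the calibration is good to about 2 mm. A picture is of the moment at which its call begins. There is no depth.
- robot.close_job(): hands the job in, once; it reports no verdict.
Trained networks look in a picture, given as the dict that the camera call returned (one of the last four; its "shot" number tells which), for a name from the list of things; names that differ only in an ending like _2 or _b are one class to them, and where a whole thing is asked for, a point or a joint stands for the part that bears it (a point fixed in the world has none). Each returns a list of dicts, best first, with "confidence" (0 to 1); they miss things now and then, are a little off and sometimes report something else, mostly with a low value. They report only what shows in the picture. A call takes as long as a camera call. They do not tell look-alikes from the thing itself.
- robot.recognise(thing, picture): "xy" ([column, row] in pixels, amid what is visible of it).
- robot.trace(thing, picture): "pixels" (420x560 bool, what is visible of it) and "xy" ([column, row] in pixels, amid what is visible of it).
The state is a dict: "t": time; "q": joint angles; "dq": joint speeds; "joint_efforts": joint torques, N m; "position": TCP position; "tool_rot": TCP orientation; "contact_force": force on the tool from outside, world axes, zero at the start; "torque": the same for the moment, N m; "gripper_width": finger opening in mm.
Only numpy, scipy, OpenCV 4.12 (cv2) and the standard library are available. Lean on these libraries where they do the work, as an engineer would, in place of code of your own. Each camera call takes 0.05 s, during which the arm holds its last target.

## Working session

There is one attempt and no reset: what is moved stays moved. The work goes in short steps, Python scripts to look and compute and a tool call to move; the robot and the scene stay as the last step left them, time stands still between calls to the robot, and variables do not carry over. Pictures are saved under pics/ and viewed, and the job is handed in when it is done.

Besides the shell and the picture viewer there is one more tool, called after "Request:" as name([rows], argument=value, ...), one row to a line, values as JSON. move_arm: Moves the arm, as the interface text tells. Its arguments: {"type":"object","properties":{"targets":{"type":"array"},"fingers":{"type":"number"},"force":{"type":"number"}},"required":["targets"]}

```bash
ls; mkdir -p pics; python3 - <<'E'
from plant import robot
import cv2
s=robot.read_state(); print(s)
for n in ["scene","top","wrist"]:
    p=robot.snapshot(n); cv2.imwrite(f"pics/a_{n}.png",p["pixels"]); print(n,p["K"],p["k1"],p["world_from_camera"],p["shot"])
E
```

```text
pics
{'t': 0.0, 'q': array([ 1.10750586,  0.61595103, -0.01261764,  1.42495168,  0.00809803,
        1.10338626, -0.04039027]), 'dq': array([-0.00010167, -0.00028477, -0.00016428,  0.00139166, -0.00201473,
       -0.00085089, -0.00128792]), 'joint_efforts': array([ 2.60410343e-04, -4.69214165e+01,  2.59111254e-01, -1.71029288e+01,
        9.83786595e-03,  9.62850696e-03,  9.42540510e-06]), 'position': array([ 274.64807957, -588.25774748,  230.1000111 ]), 'tool_rot': array([-1.28751475e-03,  9.76237228e-01,  2.16700541e-01, -3.04783293e-04]), 'contact_force': array([-0.0012177 , -0.20811995, -0.45592687]), 'torque': array([ 0.01768916, -0.00630389, -0.00287062]), 'gripper_width': 85.37266419571696}
scene [[526.00443597   0.         283.92826906]
 [  0.         526.00443597 211.38425842]
 [  0.           0.           1.        ]] 0.028152989731908398 [[-7.67104102e-01  5.15038143e-01 -3.82474846e-01  1.15508325e+03]
 [ 6.41498744e-01  6.20982413e-01 -4.50400049e-01  8.18699253e+02]
 [ 5.53694817e-03 -5.90860858e-01 -8.06754478e-01  1.48561128e+03]
 [ 0.00000000e+00  0.00000000e+00  0.0
[... 179 characters left out ...]
131 [[-1.05009924e-02 -9.97867811e-01  6.44170794e-02  3.98930520e+02]
 [-9.99914806e-01  1.09783509e-02  7.06094123e-03  4.09403339e+01]
 [-7.75307927e-03 -6.43374445e-02 -9.97898082e-01  1.52636523e+03]
 [ 0.00000000e+00  0.00000000e+00  0.00000000e+00  1.00000000e+00]] 2
wrist [[311.44161205   0.         277.60702078]
 [  0.         311.44161205 212.57487902]
 [  0.           0.           1.        ]] -0.015832706637296256 [[ 4.23148974e-01 -8.70369471e-01 -2.51797398e-01  3.37018097e+02]
 [-9.06053265e-01 -4.07558859e-01 -1.13856303e-01 -5.59596017e+02]
 [-3.52520982e-03  2.76320032e-01 -9.61059214e-01  3.73654089e+02]
 [ 0.00000000e+00  0.00000000e+00  0.00000000e+00  1.00000000e+00]] 3
```

View pics/a_top.png

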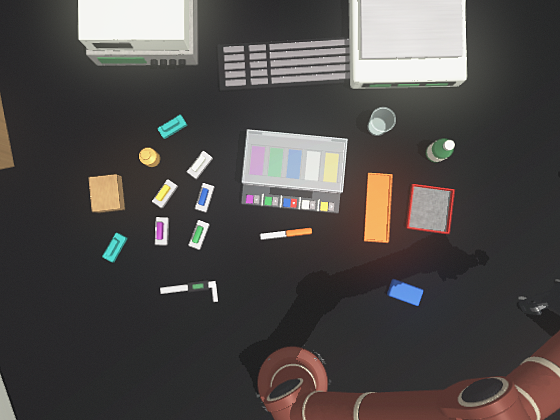

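View pics/a_scene.png

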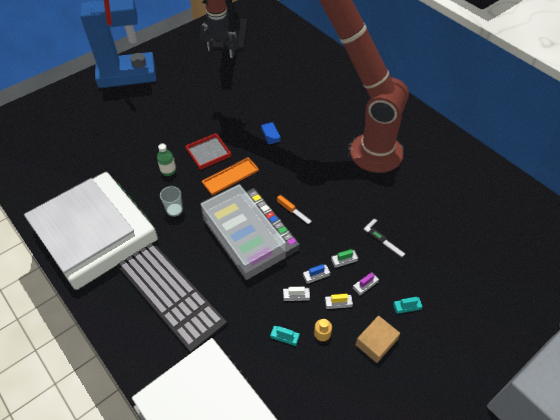

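View pics/a_wrist.png

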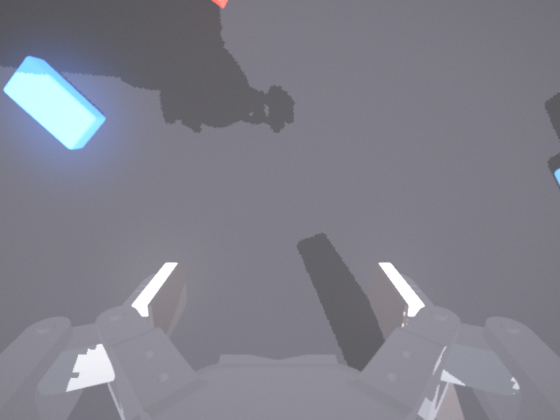

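```bash
cat > h.py <<'E'
import numpy as np, cv2
from scipy.spatial.transform import Rotation as R
NAMES=["blue","yellow","green","white","purple"]
def unproj(p,uv,z):
    uv=np.atleast_2d(np.asarray(uv,float)); K=p["K"]; k=p["k1"]
    d=np.c_[(uv[:,0]-K[0,2])/K[0,0],(uv[:,1]-K[1,2])/K[1,1]]
    u=d.copy()
    for _ in range(20):
        u=d/(1+k*(u**2).sum(1,keepdims=True))
    T=p["world_from_camera"]; r=np.c_[u,np.ones(len(u))]@T[:3,:3].T; o=T[:3,3]
    return o+r*((z-o[2])/r[:,2])[:,None]
def proj(p,X):
    X=np.atleast_2d(np.asarray(X,float)); T=p["world_from_camera"]; c=(X-T[:3,3])@T[:3,:3]
    u=c[:,:2]/c[:,2:]; u=u*(1+p["k1"]*(u**2).sum(1,keepdims=True)); K=p["K"]
    return np.c_[u[:,0]*K[0,0]+K[0,2],u[:,1]*K[1,1]+K[1,2]]
def Q2R(q): return R.from_quat([q[1],q[2],q[3],q[0]]).as_matrix()
def togo(s,target,yaw=None):
    """shift in tool axes (cm) from measured pose to world target(mm)"""
    M=Q2R(s["tool_rot"]); d=M.T@(np.asarray(target,float)-s["position"])/10
    return d
def yaw(s):
    M=Q2R(s["tool_rot"]); return np.degrees(np.arctan2(M[1,1],M[0,1])) # world angle of tool y
def turn_for(s,ang):
    """turn about tool z (deg) so tool-y (jaw axis) lies along world angle ang (mod 180)"""
    d=ang-yaw(s); d=(d+90)%180-90
    return -d  # tool z down
E
python3 - <<'E'
import cv2
a=cv2.imread("pics/a_top.png")
cv2.imwrite("pics/z1.png",cv2.resize(a[110:310,80:360],None,fx=2.8,fy=2.8,interpolation=cv2.INTER_CUBIC))
cv2.imwrite("pics/z2.png",cv2.resize(a[90:310,230:510],None,fx=2.7,fy=2.7,interpolation=cv2.INTER_CUBIC))
E
```

```text
(no output)
```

View pics/z1.png

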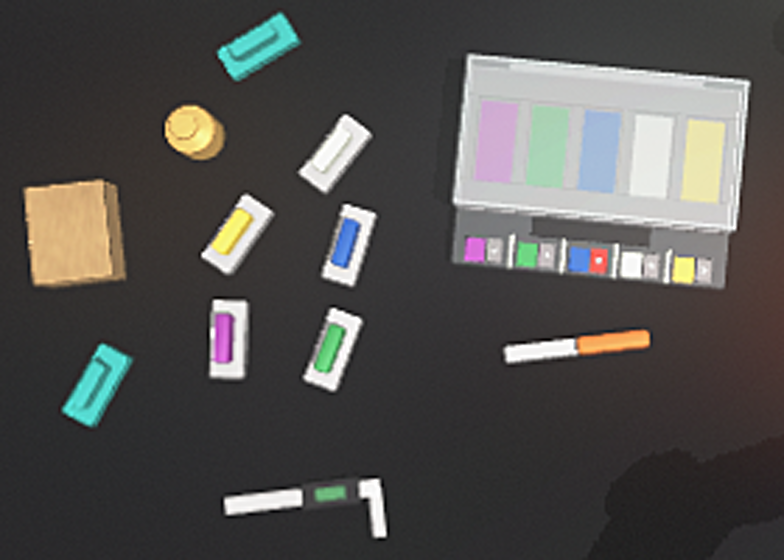

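View pics/z2.png

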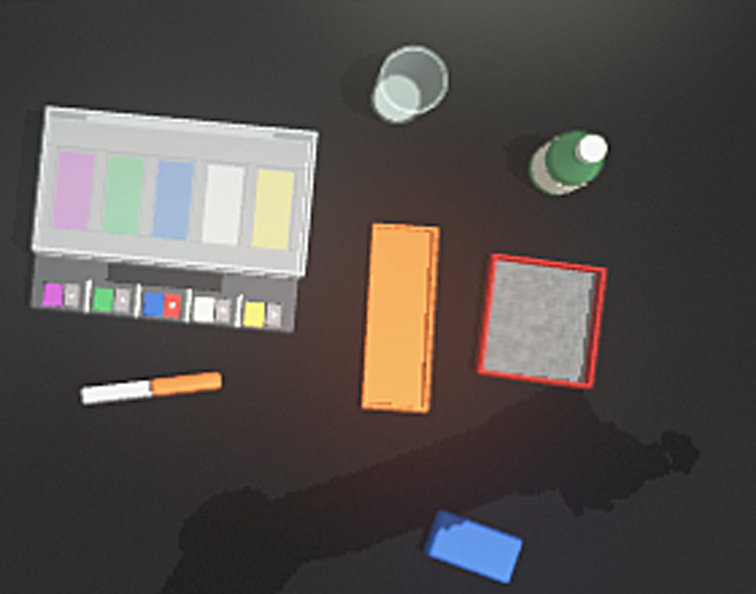

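```bash
python3 - <<'E'
from plant import robot
from h import *
p=robot.snapshot("top"); ps=robot.snapshot("scene")
np.save  # 
print("apron",unproj(p,[[241.8,203.9],[338.6,212.9]],36).round(1))
for n in ["blade","holder","send_tray","case","lid","tag_due"]+["block_"+c for c in NAMES]+["beaker","bottle","carton","weight"]:
    for nm,pp in (("top",p),("scene",ps)):
        r=robot.trace(n,pp)
        for d in r[:2]:
            if d["confidence"]<0.3: continue
            m=d["pixels"].astype(np.uint8); cs=max(cv2.findContours(m,0,2)[0],key=cv2.contourArea)
            box=cv2.boxPoints(cv2.minAreaRect(cs))
            h={"holder":12,"send_tray":20,"case":60,"lid":96}.get(n,20 if n.startswith("block") else 12)
            b=unproj(pp,box,h)[:,:2]; e=b[1]-b[0]; f=b[2]-b[1]
            if np.linalg.norm(e)<np.linalg.norm(f): e,f=f,e
            print(n,nm,round(d["confidence"],2),np.round(d["xy"]),b.mean(0).round(),"len",np.linalg.norm(e).round(),np.linalg.norm(f).round(),"ang",np.degrees(np.arctan2(e[1],e[0])).round(1)%180)
E
```

```text
apron [[ 509.9  139.6   36. ]
 [ 480.8 -139.1   36. ]]
blade top 0.68 [291. 232.] [426.  11.] len 145.0 18.0 ang 95.1
blade scene 0.8 [286. 207.] [427.   9.] len 151.0 29.0 ang 94.9
holder top 0.85 [379. 206.] [ 500. -257.] len 203.0 74.0 ang 175.5
holder scene 0.95 [228. 174.] [ 503. -254.] len 213.0 85.0 ang 176.1
holder scene 0.66 [245. 234.] [591. -41.] len 383.0 240.0 ang 80.4
send_tray top 0.59 [429. 206.] [ 493. -403.] len 131.0 126.0 ang 171.1
send_tray scene 0.7 [271. 136.] [ 263. -321.] len 110.0 56.0 ang 68.3
send_tray scene 0.59 [208. 152.] [ 498. -401.] len 151.0 143.0 ang 172.8
case top 0.97 [294. 163.] [601. -10.] len 290.0 216.0 ang 83.7
case scene 0.67 [246. 232.] [611. -11.] len 373.0 237.0 ang 81.0
case scene 0.66 [340. 303.] [566. 381.] len 81.0 46.0 ang 140.3
lid top 0.96 [295. 164.] [614. -10.] len 287.0 181.0 ang 84.3
lid top 0.5 [304. 203.] [505. -40.] len 14.0 11.0 ang 179.2
lid scene 0.6 [374. 337.] [575. 544.] len 112.0 82.0 ang 7.699999999999989
lid scene 0.56 [243. 226.] [637.  -4.] len 339.0 189.0 ang 81.5
block_blue top 0.55 [208. 196.] [532. 249.] len 
[... 915 characters left out ...]
86.0 38.0 ang 0.19999999999998863
beaker top 0.72 [380. 121.] [ 749. -271.] len 90.0 68.0 ang 152.8
beaker scene 0.7 [325. 329.] [645. 403.] len 63.0 48.0 ang 47.0
beaker scene 0.63 [174. 199.] [ 735. -292.] len 129.0 75.0 ang 56.7
bottle top 0.93 [438. 149.] [ 665. -439.] len 83.0 62.0 ang 134.4
bottle top 0.45 [294. 163.] [627. -14.] len 303.0 192.0 ang 84.4
bottle scene 0.83 [165. 161.] [ 645. -471.] len 167.0 62.0 ang 67.3
carton top 0.79 [107. 195.] [550. 539.] len 111.0 99.0 ang 7.0
carton scene 0.71 [376. 338.] [541. 527.] len 127.0 89.0 ang 6.300000000000011
weight top 0.84 [149. 156.] [653. 414.] len 62.0 50.0 ang 55.7
weight scene 0.73 [321. 329.] [649. 403.] len 67.0 54.0 ang 47.0
```

```bash
python3 - <<'E'
from plant import robot
from h import *
s=robot.read_state(); print(yaw(s),s["t"],np.degrees(s["q"][[0,6]]),togo(s,[435,-10,200]),turn_for(s,5)); print(Q2R(s["tool_rot"]).round(3))
p=robot.snapshot("wrist"); c=p["world_from_camera"]; M=Q2R(s["tool_rot"]); print(M.T@(c[:3,3]-s["position"]), (M.T@c[:3,:3]).round(3))
E
```

```text
-64.97041641265915 1.75 [63.4529682  -2.31517157] [ 38.99013113 -45.68776833   3.13301288] -69.97041641265915
[[ 0.906  0.423  0.   ]
 [ 0.423 -0.906  0.   ]
 [ 0.    -0.    -1.   ]]
[ 6.86040996e+01 -1.18349510e-02 -1.43413315e+02] [[ 0.    -0.961 -0.276]
 [ 1.     0.    -0.001]
 [ 0.001 -0.276  0.961]]
```

Request:
move_arm([
  [39, -45.7, 3.1, -70],
  [39, -45.7, 3.1, -70],
  [39, -45.7, 3.1, -70],
  [39, -45.7, 3.1, -70],
  [39, -45.7, 3.1, -70],
  [39, -45.7, 3.1, -70],
  [39, -45.7, 3.1, -70],
  [39, -45.7, 3.1, -70],
  [39, -45.7, 3.1, -70],
  [39, -45.7, 3.1, -70],
  [39, -45.7, 3.1, -70],
  [39, -45.7, 3.1, -70],
  [39, -45.7, 3.1, -70],
  [39, -45.7, 3.1, -70],
  [39, -45.7, 3.1, -70],
  [39, -45.7, 3.1, -70],
])

```text
t: 3.4
position: [434.7, -11.8, 200.3]
tool_rot: [0.0, 0.677, 0.736, -0.0]
contact_force: [-0.9, 0.4, 0.2]
gripper_width: 85.4
```

```bash
python3 - <<'E'
from plant import robot
from h import *
p=robot.snapshot("wrist"); cv2.imwrite("pics/b1.png",p["pixels"])
s=robot.read_state(); print(s["t"],s["position"],yaw(s),np.degrees(s["q"]).round())
r=robot.trace("blade",p)
for d in r[:2]:
    m=d["pixels"].astype(np.uint8); cs=max(cv2.findContours(m,0,2)[0],key=cv2.contourArea)
    box=cv2.boxPoints(cv2.minAreaRect(cs)); b=unproj(p,box,14); print(d["confidence"],d["xy"],box.round(),b.round(1))
E
```

```text
3.45 [434.71640188 -11.71133979 200.30151317] 4.815223376324461 [ 18.  20. -25. 117.  12.  45. -10.]
0.62 [269.0, 167.5] [[261.  91.]
 [278.  91.]
 [281. 236.]
 [264. 236.]] [[408.   86.9  14. ]
 [424.8  88.7  14. ]
 [440.9 -63.7  14. ]
 [421.8 -65.7  14. ]]
```

View pics/b1.png

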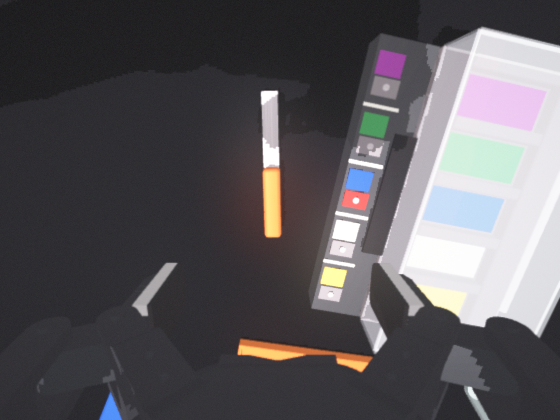

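```bash
python3 - <<'E'
from plant import robot
from h import *
p=robot.snapshot("wrist");s=robot.read_state()
print(unproj(p,[[270,92]],13.5),unproj(p,[[271.5,168],[272.5,237],[264,169],[280,169]],28))
a=p["pixels"]; cv2.imwrite("pics/b2.png",cv2.resize(a[20:330,240:460],None,fx=1.9,fy=1.9,interpolation=cv2.INTER_CUBIC))
E
```

```text
[[417.16055555  87.21392165  13.5       ]] [[424.78314819  13.92760451  28.        ]
 [431.73233521 -60.11754479  28.        ]
 [417.28364441  12.27400599  28.        ]
 [433.45213558  13.64635121  28.        ]]
```

View pics/b2.png

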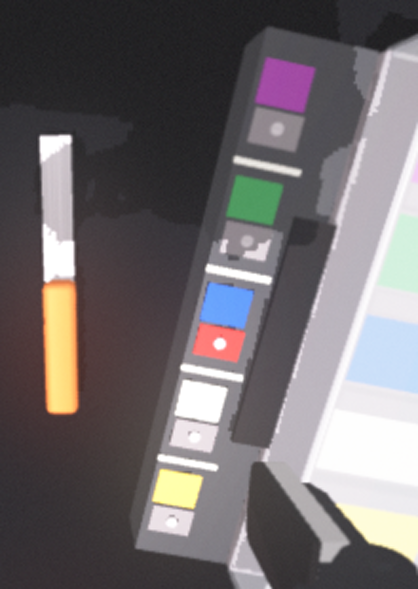

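```bash
python3 - <<'E'
from plant import robot
from h import *
p=robot.snapshot("wrist");s=robot.read_state()
c=np.array([[277,129],[247,241],[220,343],[194,437],[172,521]])/1.9+[240,20]
W=unproj(p,c,36)[:,:2]; L=np.array([[-114,y-10] for y in (108,54,0,-54,-108)])
print(W.round(1))
# rigid fit
mw,ml=W.mean(0),L.mean(0); H=(L-ml).T@(W-mw); a=np.arctan2(H[0,1]-H[1,0],H[0,0]+H[1,1])
Rm=np.array([[np.cos(a),-np.sin(a)],[np.sin(a),np.cos(a)]]); t=mw-Rm@ml
print("yaw",np.degrees(a),"t",t,"res",(W-(L@Rm.T+t)).round(1))
f=unproj(p,np.array([[245,45],[134,548]])/1.9+[240,20],36)[:,:2]; print("front corners local",((f-t)@Rm).round(1))
print(togo(s,[427,-8,60]),togo(s,[427,-8,4]),turn_for(s,5.3))
E
```

```text
[[ 524.4   98.3]
 [ 518.5   44. ]
 [ 512.9  -10.3]
 [ 506.7  -65.2]
 [ 501.5 -118.8]]
yaw -6.050991304998496 t [627.22213591 -12.47794417] res [[ 0.2  1.3]
 [ 0.   0.7]
 [ 0.1  0.1]
 [-0.4 -1.1]
 [ 0.  -1. ]]
front corners local [[-139.1  132.2]
 [-131.7 -140.9]]
[ 0.36506581 -0.76070847 14.03612308] [ 0.36627105 -0.76046727 19.63612294] -0.40816975529088495
```

Request:
move_arm([
  [0.4, -0.8, 5, 0],
  [0.4, -0.8, 9, 0],
  [0.4, -0.8, 13, 0],
  [0.4, -0.8, 16, 0],
  [0.4, -0.8, 18, 0],
  [0.4, -0.8, 19.3, 0],
  [0.4, -0.8, 19.6, 0],
  [0.4, -0.8, 19.6, 0],
  [0.4, -0.8, 19.6, 0],
], fingers=0, force=100)

```text
t: 4.5
position: [427.3, -6.7, 4.9]
tool_rot: [0.0, 0.676, 0.737, 0.001]
contact_force: [-0.6, 0.5, 0.1]
gripper_width: 42.6
```

Request:
move_arm([
  [0, 0, 0, 0],
  [0, 0, 0, 0],
  [0, 0, 0, 0],
  [0, 0, 0, 0],
  [0, 0, 0, 0],
  [0, 0, 0, 0],
  [0, 0, 0, 0],
  [0, 0, 0, 0],
], fingers=-1)

```text
t: 5.3
position: [427.3, -6.7, 5.4]
tool_rot: [0.001, 0.675, 0.737, 0.001]
contact_force: [-0.7, 0.2, 5.7]
gripper_width: 16.2
```

```bash
cat >> h.py <<'E'
CA=np.radians(-6.05); CR=np.array([[np.cos(CA),-np.sin(CA)],[np.sin(CA),np.cos(CA)]]); CT=np.array([627.2,-12.5])
def c2w(x,y): return CR@np.array([x,y])+CT
def w2c(w): return CR.T@(np.asarray(w)[:2]-CT)
E
python3 - <<'E'
from plant import robot
from h import *
s=robot.read_state(); w=c2w(-176,-80); print(w,togo(s,[*w,100]),yaw(s))
E
```

```text
[443.74856289 -73.50467376] [-6.80346577  1.075025   -9.45830884] 5.025600159252049
```

Request:
move_arm([
  [0, 0, -4, 0],
  [0, 0, -8, 0],
  [-1, 0.2, -9.4, 8],
  [-2, 0.4, -9.4, 16],
  [-4, 0.6, -9.4, 24],
  [-6.8, 1.1, -9.4, 32],
  [-6.8, 1.1, -9.4, 40],
  [-6.8, 1.1, -9.4, 48],
  [-6.8, 1.1, -9.4, 56],
  [-6.8, 1.1, -9.4, 64],
  [-6.8, 1.1, -9.4, 72],
  [-6.8, 1.1, -9.4, 80],
  [-6.8, 1.1, -9.4, 88],
  [-6.8, 1.1, -9.4, 96],
  [-6.8, 1.1, -9.4, 101],
  [-6.8, 1.1, -9.4, 101],
  [-6.8, 1.1, -9.4, 101],
  [-6.8, 1.1, -9.4, 101],
])

```text
t: 7.1
position: [443.6, -73.3, 98.5]
tool_rot: [-0.0, 0.999, -0.051, 0.0]
contact_force: [0.3, 0.2, -0.2]
gripper_width: 16.3
```

```bash
python3 - <<'E'
from plant import robot
from h import *
p=robot.snapshot("wrist"); cv2.imwrite("pics/c1.png",p["pixels"])
s=robot.read_state(); print(s["t"],s["position"],yaw(s),s["contact_force"],w2c(s["position"]),np.degrees(s["q"]).round())
p=robot.snapshot("scene"); a=p["pixels"]; cv2.imwrite("pics/c2.png",cv2.resize(a[130:330,180:400],None,fx=2.8,fy=2.8,interpolation=cv2.INTER_CUBIC))
E
```

```text
7.15 [443.57863542 -73.34871746  98.43149645] -95.91816248723322 [-0.07147861  0.20590285 -0.64050649] [-176.18541824  -79.86282206] [  1.  30.   7. 122.  -8.  28. -81.]
```

View pics/c1.png

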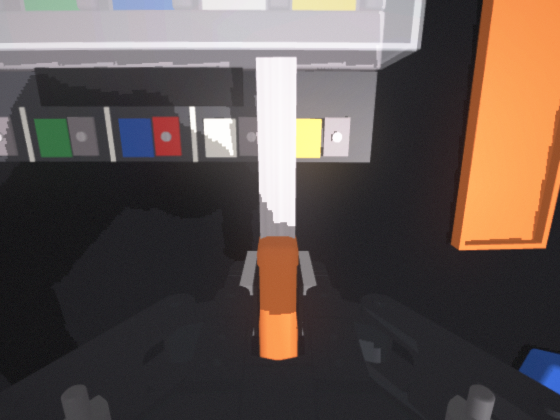

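View pics/c2.png

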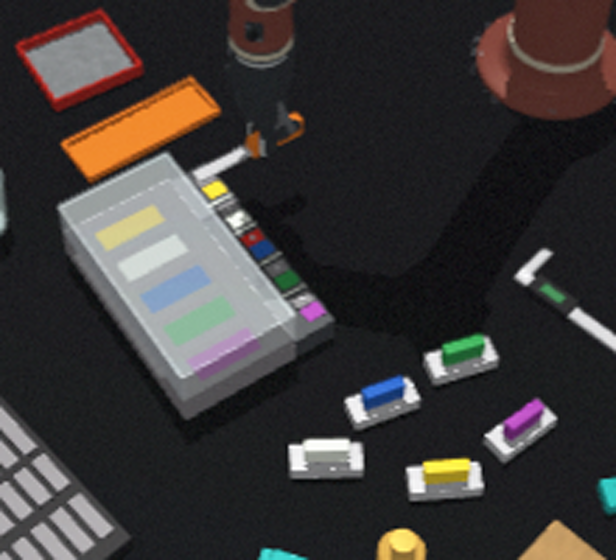

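```bash
python3 - <<'E'
from plant import robot
from h import *
p=robot.snapshot("wrist"); s=robot.read_state()
for z in (103,106.5,110):
    print(z,[w2c(unproj(p,[uv],z)[0]).round(1) for uv in ([258,59],[295,59],[277,59])])
print([w2c(unproj(p,[uv],44)[0]).round(1) for uv in ([38,68],[38,106],[243,106])], [w2c(unproj(p,[uv],36)[0]).round(1) for uv in ([371,162],[0,162])])
E
```

```text
103 [array([-82.3, -72.2]), array([-82.2, -87.3]), array([-82.2, -80. ])]
106.5 [array([-82.9, -72.4]), array([-82.9, -87.1]), array([-82.9, -80. ])]
110 [array([-83.5, -72.6]), array([-83.5, -87. ]), array([-83.5, -80. ])]
[array([-75.9,  61.2]), array([-97.2,  65.5]), array([-97.5, -59.4])] [array([-131.9, -141.8]), array([-132. ,  104.5])]
```

Request:
move_arm([
  [0, 0, 3, 0],
  [0, 0, 5, 0],
  [0, 0, 6, 0],
  [0, 0, 6.4, 0],
  [0, 0, 6.4, 0],
  [0, 0, 6.4, 0],
  [0, 0, 6.4, 0],
])

```text
t: 7.95
position: [444.2, -73.4, 35.1]
tool_rot: [0.0, 0.999, -0.052, 0.001]
contact_force: [-0.1, -0.3, 0.5]
gripper_width: 16.1
```

Request:
move_arm([
  [0, 0, 0.1, 0],
  [0, 0, 0.1, 0],
  [0, 0, 0.2, 0],
  [0, 0, 0.2, 0],
])

```text
t: 8.35
position: [443.6, -73.3, 32.3]
tool_rot: [-0.0, 0.999, -0.052, -0.0]
contact_force: [-0.3, 0.3, -1.1]
gripper_width: 16.0
```

Request:
move_arm([
  [0, 0, 0.1, 0],
  [0, 0, 0.1, 0],
  [0, 0, 0.15, 0],
  [0, 0, 0.15, 0],
])

```text
t: 8.75
position: [443.6, -73.3, 30.9]
tool_rot: [-0.0, 0.999, -0.052, 0.0]
contact_force: [-0.3, 0.4, 0.6]
gripper_width: 15.9
```

Request:
move_arm([
  [0, 0, 0.1, 0],
  [0, 0, 0.1, 0],
  [0, 0, 0.1, 0],
])

```text
t: 9.05
position: [443.6, -73.3, 30.5]
tool_rot: [-0.0, 0.999, -0.052, 0.0]
contact_force: [-2.1, 0.9, 7.1]
gripper_width: 16.0
```

Request:
move_arm([
  [0, 0, 0.1, 0],
  [0, 0, 0.1, 0],
  [0, 0, 0.1, 0],
])

```text
t: 9.35
position: [443.5, -73.3, 30.1]
tool_rot: [-0.0, 0.999, -0.052, 0.001]
contact_force: [-4.2, 0.7, 12.3]
gripper_width: 15.9
```

Request:
move_arm([
  [0, 0, -0.45, 0],
  [0, 0, -0.45, 0],
  [0, 0, -0.45, 0],
  [0, 0, -0.4, 0],
  [0, -1.5, -0.4, 0],
  [0, -3, -0.4, 0],
  [0, -4.5, -0.4, 0],
  [0, -6, -0.4, 0],
  [0, -7.3, -0.4, 0],
  [0, -8, -0.4, 0],
  [0, -8, -0.4, 0],
  [0, -8, -0.4, 0],
])

```text
t: 10.55
position: [451.8, 5.6, 32.7]
tool_rot: [0.0, 0.999, -0.052, -0.0]
contact_force: [-0.1, -0.0, -0.6]
gripper_width: 16.0
```

```bash
python3 - <<'E'
from plant import robot
from h import *
p=robot.snapshot("wrist"); cv2.imwrite("pics/c3.png",p["pixels"])
s=robot.read_state(); print(s["t"],s["position"],yaw(s),s["contact_force"],w2c(s["position"]))
E
```

```text
10.6 [451.78402032   5.29901414  32.76213981] -96.04118761304696 [ 0.8944659  -0.49469849 -0.65518711] [-176.31491538   -0.78831758]
```

View pics/c3.png

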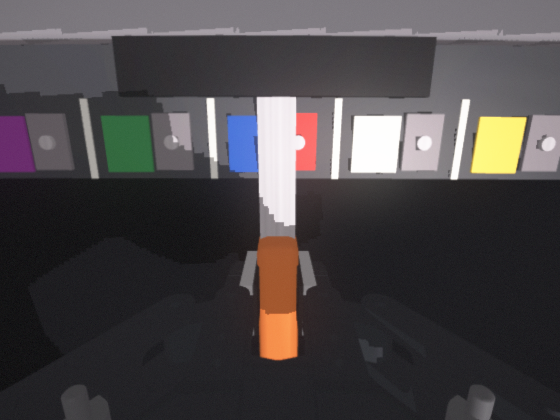

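Request:
move_arm([
  [0, 0, -0.2, 0],
  [0, 0, -0.3, 0],
  [0, 0, -0.9, 0],
  [0.05, 0, -1.5, 0],
  [0.2, 0, -2.8, 0],
  [0.45, 0, -4.0, 0],
  [0.8, 0, -5.2, 0],
  [1.25, 0, -6.4, 0],
  [1.8, 0, -7.5, 0],
  [2.4, 0, -8.6, 0],
  [3.1, 0, -9.65, 0],
  [3.9, 0, -10.6, 0],
  [4.75, 0, -11.5, 0],
  [4.75, 0, -11.5, 0],
  [4.75, 0, -11.5, 0],
])

```text
t: 12.1
position: [499.0, 1.4, 148.1]
tool_rot: [-0.0, 0.999, -0.052, 0.0]
contact_force: [1.0, -0.4, -1.2]
gripper_width: 16.0
```

```bash
python3 - <<'E'
from plant import robot
from h import *
s=robot.read_state(); print(s["t"],s["position"],yaw(s),s["contact_force"],w2c(s["position"]))
p=robot.snapshot("wrist"); q=robot.snapshot("scene")
cv2.imwrite("pics/c4.png",np.hstack([cv2.resize(p["pixels"],(400,300)),cv2.resize(q["pixels"][130:310,160:400],(400,300))]))
E
```

```text
12.1 [498.97009577   1.43744961 148.07346711] -95.95747289695834 [ 0.97881066 -0.35017995 -1.19790926] [-128.98465766    0.34486377]
```

View pics/c4.png

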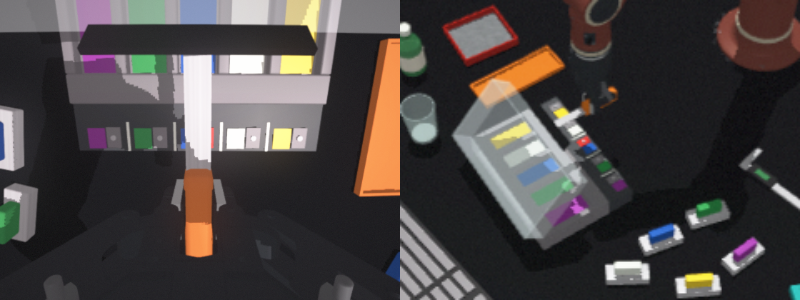

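Request:
move_arm([
  [0.9, 0, -0.85, 0],
  [1.9, 0, -1.6, 0],
  [3, 0, -2.3, 0],
  [4.1, 0, -2.9, 0],
  [5.2, 0, -3.4, 0],
  [6.4, 0, -3.8, 0],
  [7.6, 0, -4.1, 0],
  [8.85, 0, -4.3, 0],
  [10.1, 0, -4.4, 0],
  [11.3, 0, -4.4, 0],
  [12.2, 0, -4.4, 0],
  [12.2, 0, -4.4, 0],
  [12.2, 0, -4.4, 0],
])

```text
t: 13.5
position: [620.1, -11.3, 191.4]
tool_rot: [-0.0, 0.999, -0.052, -0.0]
contact_force: [-0.2, 0.5, -0.3]
gripper_width: 16.1
```

```bash
python3 - <<'E'
from plant import robot
from h import *
s=robot.read_state(); print(s["t"],s["position"],yaw(s),s["contact_force"],w2c(s["position"]))
p=robot.snapshot("wrist"); q=robot.snapshot("scene")
cv2.imwrite("pics/c5.png",np.hstack([cv2.resize(p["pixels"],(400,300)),cv2.resize(q["pixels"][130:310,160:400],(400,300))]))
E
```

```text
13.5 [620.10021411 -11.2878009  191.38898357] -95.96666557491868 [-0.2303129   0.48539774 -0.27221132] [-7.18800351  0.45715629]
```

View pics/c5.png

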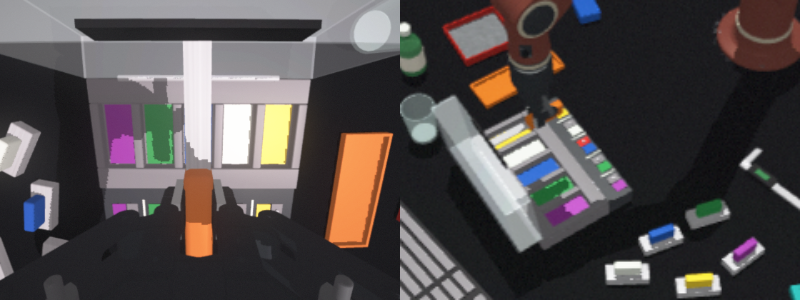

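```bash
python3 - <<'E'
from plant import robot
from h import *
s=robot.read_state(); print(togo(s,[440,-250,150]))
E
```

```text
[-15.42672492  25.61777347   4.18023924]
```

Request:
move_arm([
  [-4, 0, 0, 0],
  [-8, 0, 0, 0],
  [-12, 4, 0, -1.5],
  [-15.4, 9, 1, -1.5],
  [-15.4, 14, 2, -1.5],
  [-15.4, 19, 3, -1.5],
  [-15.4, 23, 4.2, -1.5],
  [-15.4, 25.6, 4.2, -1.5],
  [-15.4, 25.6, 4.2, -1.5],
  [-15.4, 25.6, 4.2, -1.5],
])

```text
t: 14.6
position: [440.3, -250.6, 150.0]
tool_rot: [-0.0, 0.999, -0.04, 0.0]
contact_force: [-0.3, 1.1, -1.0]
gripper_width: 16.1
```

```bash
python3 - <<'E'
from plant import robot
from h import *
s=robot.read_state(); print(s["t"],s["position"],yaw(s))
p=robot.snapshot("wrist"); q=robot.snapshot("scene")
cv2.imwrite("pics/d1.png",p["pixels"]);cv2.imwrite("pics/d1s.png",q["pixels"])
for d in robot.trace("holder",p)[:1]:
    m=d["pixels"].astype(np.uint8); cs=np.vstack([c for c in cv2.findContours(m,0,2)[0] if cv2.contourArea(c)>100])
    b=unproj(p,cv2.boxPoints(cv2.minAreaRect(cs)),12); print(d["confidence"],b.round(1),b.mean(0))
E
```

```text
14.6 [ 440.27571348 -250.60281151  149.97705122] -94.60313802245443
0.73 [[ 600.3 -229.9   12. ]
 [ 594.7 -299.7   12. ]
 [ 395.  -291.4   12. ]
 [ 401.8 -206.6   12. ]] [ 497.94339356 -256.90762816   12.        ]
```

View pics/d1.png

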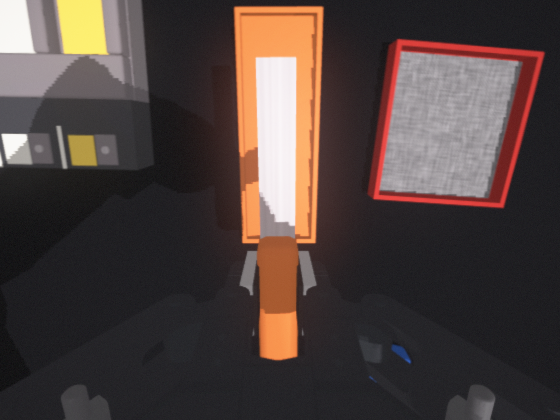

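```bash
python3 - <<'E'
from plant import robot
from h import *
p=robot.snapshot("wrist"); s=robot.read_state()
b=unproj(p,[[235,9.5],[322,9],[316,243],[242,243]],12)[:,:2];print(b.round(1),b.mean(0),np.linalg.norm(b[1]-b[2]),np.linalg.norm(b[0]-b[1]))
d=(b[0]+b[1]-b[2]-b[3]);print(np.degrees(np.arctan2(d[1],d[0])))
c=b.mean(0); u=d/np.linalg.norm(d); t=c-20.6*u; print(t,togo(s,[*t,11]))
# tray: corners at z=20
t=unproj(p,[[397,40],[540,50],[504,207],[370,197]],20)[:,:2];print(t.round(1),t.mean(0)); d=(t[0]+t[1]-t[2]-t[3]);print(np.degrees(np.arctan2(d[1],d[0])),[np.linalg.norm(t[i]-t[i-1]).round(1) for i in range(4)])
E
```

```text
[[ 599.5 -226.3]
 [ 594.6 -295.4]
 [ 395.8 -282.3]
 [ 401.1 -210.9]] [ 497.74492709 -253.72809811] 199.31805978244287 69.30383362504362
-4.116323203599603
[ 477.1980674  -252.24939703] [ 3.60219282  0.14998729 13.90527628]
[[ 566.2 -352.8]
 [ 551.4 -468.5]
 [ 421.2 -454.9]
 [ 439.7 -331.9]] [ 494.63278725 -402.0203575 ]
-7.667293616668936 [np.float64(128.2), np.float64(116.7), np.float64(130.9), np.float64(124.4)]
```

Request:
move_arm([
  [3.6, 0.15, 2, 0],
  [3.6, 0.15, 6, 0],
  [3.6, 0.15, 10, 0],
  [3.6, 0.15, 12.5, 0],
  [3.6, 0.15, 13.5, 0],
  [3.6, 0.15, 13.9, 0],
  [3.6, 0.15, 14, 0],
  [3.6, 0.15, 14, 0],
])

```text
t: 15.6
position: [477.5, -254.6, 11.1]
tool_rot: [0.001, 0.999, -0.039, 0.001]
contact_force: [0.9, -0.6, -0.9]
gripper_width: 15.7
```

Request:
move_arm([
  [0, 0, 0, 0],
  [0, 0, 0, 0],
  [0, 0, 0, 0],
  [0, 0, 0, 0],
  [0, 0, -1, 0],
  [0, 0, -3, 0],
  [0, 0, -6, 0],
  [0, 0, -10, 0],
  [0, 0, -14, 0],
  [0, 0, -18, 0],
  [0, 0, -18, 0],
], fingers=-0.4)

```text
t: 16.7
position: [479.6, -256.4, 196.2]
tool_rot: [0.003, 0.999, -0.039, 0.006]
contact_force: [0.6, -0.4, 1.1]
gripper_width: 25.4
```

```bash
python3 - <<'E'
from plant import robot
from h import *
p=robot.snapshot("wrist"); q=robot.snapshot("scene")
s=robot.read_state(); print(s["t"],s["position"],yaw(s),s["gripper_width"])
cv2.imwrite("pics/d2.png",np.hstack([cv2.resize(p["pixels"],(400,300)),cv2.resize(q["pixels"][130:310,160:400],(400,300))]))
E
```

```text
16.8 [ 476.69976627 -254.38611156  191.22006476] -94.4701291059524 26.044858834081296
```

View pics/d2.png

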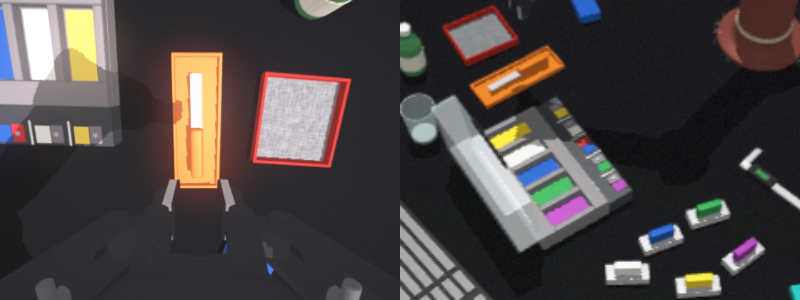

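```bash
python3 - <<'E'
from plant import robot
from h import *
s=robot.read_state(); print(togo(s,[510,300,260]))
E
```

```text
[ -0.98376864 -55.52509734  -6.916012  ]
```

Request:
move_arm([
  [0, 0, -6.9, 0],
  [0, -5, -6.9, -8.5],
  [0, -10, -6.9, -17],
  [0, -15, -6.9, -25.5],
  [0, -20, -6.9, -34],
  [-1, -25, -6.9, -42.5],
  [-1, -30, -6.9, -51],
  [-1, -35, -6.9, -59.5],
  [-1, -40, -6.9, -68],
  [-1, -45, -6.9, -76.5],
  [-1, -50, -6.9, -85],
  [-1, -55.5, -6.9, -93.5],
  [-1, -55.5, -6.9, -102],
  [-1, -55.5, -6.9, -110.5],
  [-1, -55.5, -6.9, -119],
  [-1, -55.5, -6.9, -127.5],
  [-1, -55.5, -6.9, -136],
  [-1, -55.5, -6.9, -144.5],
  [-1, -55.5, -6.9, -153],
  [-1, -55.5, -6.9, -161],
])

```text
t: 18.8
position: [508.8, 299.0, 256.7]
tool_rot: [-0.002, 0.2, 0.98, -0.001]
contact_force: [0.1, -0.3, -0.0]
gripper_width: 25.9
```

```bash
cat >> h.py <<'E'
from scipy.optimize import minimize
def blockpts(x,y,a,z0=0):
    def box(lx,ly,z1,z2): return np.array([[sx*lx/2,sy*ly/2,z] for sx in(-1,1) for sy in(-1,1) for z in(z1,z2)])
    c,s=np.cos(a),np.sin(a); M=np.array([[c,-s,0],[s,c,0],[0,0,1]])
    return [box(80,34,z0,z0+20)@M.T+[x,y,0], box(50,16,z0+20,z0+48)@M.T+[x,y,0]]
def render(p,x,y,a,z0=0,ss=2):
    m=np.zeros((420*ss,560*ss),np.uint8)
    for P in blockpts(x,y,a,z0):
        h=cv2.convexHull(((proj(p,P)+.5)*ss*16-8).round().astype(np.int32)); cv2.fillConvexPoly(m,h,1,shift=4)
    return cv2.resize(m.astype(np.float32),(560,420),interpolation=cv2.INTER_AREA)
def fitblock(p,mask,z0=0,init=None):
    m=mask.astype(np.float32)
    if init is None:
        cs=max(cv2.findContours(mask.astype(np.uint8),0,2)[0],key=cv2.contourArea)
        b=unproj(p,cv2.boxPoints(cv2.minAreaRect(cs)),z0+18)[:,:2]; e=b[1]-b[0]; f=b[2]-b[1]
        if e@e<f@f: e=f
        init=(*b.mean(0),np.arctan2(e[1],e[0]))
    S=np.array([1,1,.02])
    def cost(v):
        v=v*S; r=render(p,v[0],v[1],v[2],z0); return 1-np.minimum(r,m).sum()/np.maximum(r,m).sum()
    v0=np.array(init)/S
    r=minimize(cost,v0,method="Nelder-Mead",options=dict(initial_simplex=v0+np.array([[0,0,0],[8,0,0],[0,8,0],[0,0,8]]),maxiter=120,xatol=.1,fatol=1e-4))
    v=r.x*S; return v[0],v[1],np.degrees(v[2])%180,1-r.fun
def colourfrac(p,mask,name):
    hsv=cv2.cvtColor(p["pixels"],cv2.COLOR_BGR2HSV)[mask]
    sat=hsv[:,1]>90; h=np.median(hsv[sat,0]) if sat.sum()>15 else -1
    return h,sat.mean()
E
python3 - <<'E'
from plant import robot
from h import *
p=robot.snapshot("wrist");s=robot.read_state(); print(s["t"],s["position"],yaw(s),np.degrees(s["q"]).round())
cv2.imwrite("pics/e1.png",p["pixels"])
for n in NAMES:
    for d in robot.trace("block_"+n,p)[:3]:
        if d["confidence"]<.3: continue
        print(n,round(d["confidence"],2),d["xy"],np.round(fitblock(p,d["pixels"]),2),np.round(colourfrac(p,d["pixels"],n),2))
E
```

```text
18.85 [508.96638435 298.83552953 256.61565436] 67.06139504783584 [-12.  32. -33.  89.  18.  65.  18.]
blue 0.74 [253.4, 210.9] [532.24 250.65 161.95   0.91] [108.     0.35]
yellow 0.79 [413.2, 26.1] [387.72 512.87 149.51   0.93] [90.  1.]
yellow 0.54 [371.8, 297.4] [7.0838e+02 3.5649e+02 7.9600e+00 4.0000e-02] [89.  1.]
green 0.91 [224.2, 127.9] [422.64 267.09 158.45   0.97] [67.    0.31]
green 0.39 [148.2, 253.5] [5.5571e+02 8.7310e+01 1.3633e+02 1.3000e-01] [150.     0.97]
white 0.84 [289.8, 274.1] [628.2  264.29 143.99   0.89] [-1.  0.]
purple 0.82 [313.4, 101.5] [436.03 376.11 177.21   0.94] [150.     0.31]
```

View pics/e1.png

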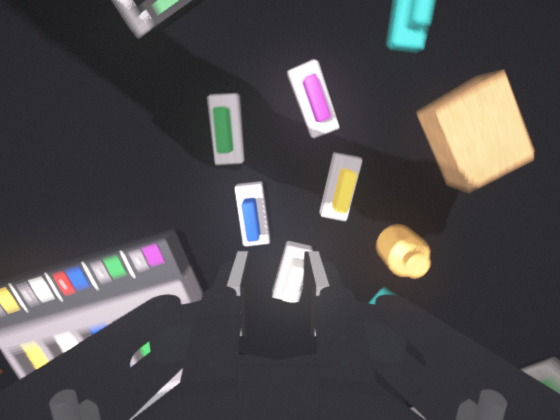

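```bash
cat >> h.py <<'E'
def plan(xy,ang,z=23):
    from plant import robot
    s=robot.read_state(); print("t",round(s["t"],2),"pos",s["position"].round(1),"d",togo(s,[*xy,z]).round(2),"turn",round(turn_for(s,ang),1),"q7",np.degrees(s["q"][6]).round())
E
python3 -c "
from h import *
plan((422.6,267),158.5+90)"
```

```text
t 19.1 pos [509.5 299.6 258.2] d [ 6.64 -6.44 23.53] turn -2.1 q7 17.0
```

Request:
move_arm([
  [3, -3, 5, -2],
  [6.6, -6.4, 10, -2],
  [6.6, -6.4, 15, -2],
  [6.6, -6.4, 19, -2],
  [6.6, -6.4, 21.5, -2],
  [6.6, -6.4, 23, -2],
  [6.6, -6.4, 23.5, -2],
  [6.6, -6.4, 23.5, -2],
  [6.6, -6.4, 23.5, -2],
], fingers=0.1)

```text
t: 20.0
position: [424.6, 268.2, 24.9]
tool_rot: [0.001, 0.187, 0.982, 0.001]
contact_force: [-0.5, -0.8, 0.2]
gripper_width: 46.7
```

Request:
move_arm([
  [0, 0, 0, 0],
  [0, 0, 0, 0],
  [0, 0, 0, 0],
  [0, 0, 0, 0],
  [0, 0, 0, 0],
  [0, 0, -0.5, 0],
  [0, 0, -2, 0],
  [0, 0, -5, 0],
  [0, 0, -10, 0],
  [0, 0, -10, 0],
  [0, 0, -10, 0],
], fingers=-1, force=60)

```text
t: 21.1
position: [424.0, 267.0, 124.5]
tool_rot: [0.001, 0.187, 0.982, 0.0]
contact_force: [0.2, -0.7, -2.5]
gripper_width: 15.0
```

```bash
python3 - <<'E'
from plant import robot
from h import *
p=robot.snapshot("wrist"); cv2.imwrite("pics/e2.png",p["pixels"])
s=robot.read_state(); print(s["gripper_width"])
plan(c2w(0,54),84,120)
E
```

```text
14.749727202574881
t 21.15 pos [423.2 266.3 123.3] d [-27.76 -13.25   0.34] turn -15.5 q7 8.0
```

View pics/e2.png

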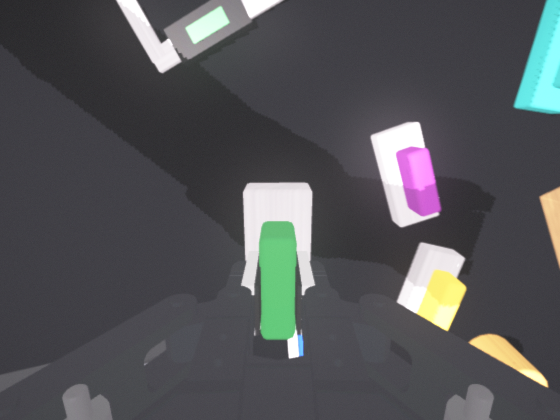

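```bash
cat >> h.py <<'E'
def held(p,s,rows,tcp=24.5):
    """tool-x coordinate of bar top far edge (row0), fin top far edge (row1); expected 40, 25"""
    z=s["position"][2]-tcp; M=Q2R(s["tool_rot"])
    for r,h in zip(rows,(20,48)):
        X=unproj(p,[[278,r]],z+h)[0]; print(h,(M.T@(X-s["position"])).round(1))
E
python3 - <<'E'
from plant import robot
from h import *
p=robot.snapshot("wrist"); s=robot.read_state()
held(p,s,(186,223))
E
```

```text
20 [41.4 -0.3  4.6]
48 [ 31.6  -0.3 -23.5]
```

```bash
python3 - <<'E'
from plant import robot
from h import *
p=robot.snapshot("wrist"); s=robot.read_state()
z=s["position"][2]-24.5; M=Q2R(s["tool_rot"])
for r,h in ((184,0),(191,20),(222,20),(240,48)):
    print(h,(M.T@(unproj(p,[[278,r]],z+h)[0]-s["position"])).round(1))
cv2.imwrite("pics/e3.png",cv2.resize(p["pixels"][170:350,220:340],None,fx=3.2,fy=3.2))
E
```

```text
0 [38.8 -0.6 24.6]
20 [39.1 -0.7  4.6]
20 [23.3 -0.6  4.5]
48 [ 24.4  -0.7 -23.4]
```

View pics/e3.png

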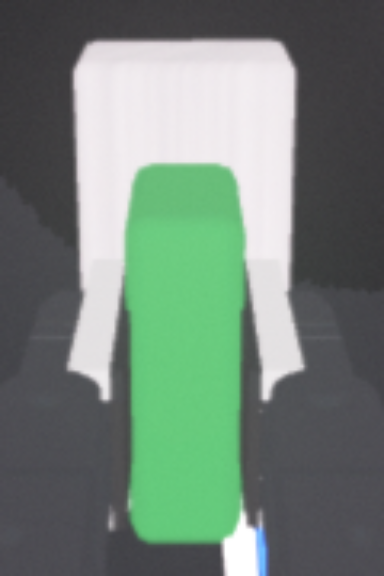

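Request:
move_arm([
  [-5, -2.4, 0.3, -3],
  [-9, -4.3, 0.3, -8],
  [-13, -6.2, 0.3, -12],
  [-17, -8.1, 0.3, -15.5],
  [-21, -10, 0.3, -15.5],
  [-25, -12, 0.3, -15.5],
  [-27, -13, 0.3, -15.5],
  [-27.8, -13.3, 0.3, -15.5],
  [-27.8, -13.3, 0.3, -15.5],
  [-27.8, -13.3, 0.3, -15.5],
])

```text
t: 22.25
position: [632.0, 44.5, 120.1]
tool_rot: [-0.001, 0.05, 0.999, 0.001]
contact_force: [-0.8, 0.0, -3.2]
gripper_width: 14.9
```

```bash
python3 - <<'E'
from plant import robot
from h import *
p=robot.snapshot("wrist"); cv2.imwrite("pics/e4.png",p["pixels"])
s=robot.read_state(); print(s["t"],s["position"],yaw(s),s["gripper_width"],w2c(s["position"]))
E
```

```text
22.3 [632.09049137  44.81760782 120.51393699] 84.27404416932819 15.004466060425155 [-1.17781142 57.51380558]
```

View pics/e4.png

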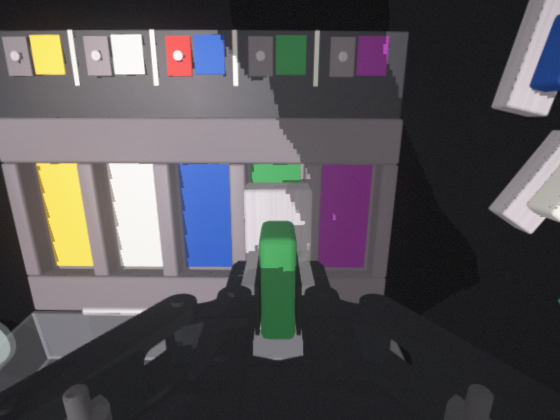

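```bash
python3 - <<'E'
import cv2
a=cv2.imread("pics/e4.png"); cv2.imwrite("pics/e5.png",cv2.resize(a[100:320,150:420],None,fx=2.7,fy=2.7,interpolation=cv2.INTER_CUBIC))
E
```

```text
(no output)
```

View pics/e5.png

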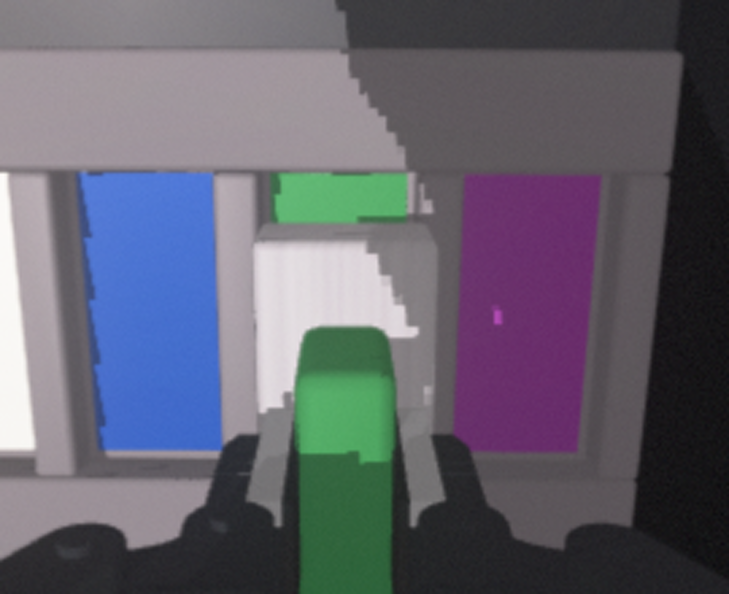

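```bash
python3 - <<'E'
from plant import robot
from h import *
p=robot.snapshot("wrist"); s=robot.read_state()
c=np.array([[48,173],[254,172],[216,172],[608,175],[682,52],[75,476],[598,478],[12,173]])/2.7+[150,100]-.3
L=np.array([(-44,-21),(-44,33),(-44,21),(-44,129),(-75,141),(44,-21),(44,129),(-44,-33)])
W=unproj(p,c,44)[:,:2]
mw,ml=W.mean(0),L.mean(0); H=(L-ml).T@(W-mw); a=np.arctan2(H[0,1]-H[1,0],H[0,0]+H[1,1])
Rm=np.array([[np.cos(a),-np.sin(a)],[np.sin(a),np.cos(a)]]); t=mw-Rm@ml
print("yaw",np.degrees(a),"t",t,"res",(W-(L@Rm.T+t)).round(1))
for h,r in ((0,185),(20,191),(20,222)): print((Q2R(s["tool_rot"]).T@(unproj(p,[[278,r]],s["position"][2]-24.5+h)[0]-s["position"])).round(1))
tt=Rm@np.array([0,54])+t; print(tt,c2w(0,54)); plan(tt,84,60); print(yaw(s))
E
```

```text
yaw -5.922867465646257 t [626.0844876  -11.77192374] res [[ 0.3 -0.2]
 [-0.1 -0.4]
 [ 0.1  1.7]
 [-0.1 -4. ]
 [ 0.4  0. ]
 [-0.7 -0.3]
 [-0.3  0.8]
 [ 0.5  2.4]]
[39.  -0.2 24.6]
[39.8 -0.2  4.6]
[24.1 -0.2  4.5]
[631.65672205  41.93980871] [632.8914006   41.19923611]
t 22.35 pos [632.4  44.7 120.8] d [ 0.03 -0.29  6.08] turn 0.3 q7 53.0
84.27543979870612
```

Request:
move_arm([
  [0, -0.3, 2, 0],
  [0, -0.3, 4, 0],
  [0, -0.3, 4.8, 0],
  [0, -0.3, 4.8, 0],
  [0, -0.3, 4.8, 0],
  [0, -0.3, 4.8, 0],
])

```text
t: 22.95
position: [634.2, 39.7, 74.1]
tool_rot: [0.001, 0.052, 0.999, 0.0]
contact_force: [-0.6, -0.4, -2.7]
gripper_width: 14.6
```

```bash
sed -i 's/CT=np.array(\[627.2,-12.5\])/CT=np.array([626.6,-12.1])/' h.py; python3 - <<'E'
from plant import robot
from h import *
p=robot.snapshot("wrist"); cv2.imwrite("pics/e6.png",p["pixels"])
s=robot.read_state(); print(s["t"],s["position"],yaw(s),w2c(s["position"]),s["contact_force"])
E
```

```text
23.0 [634.20091281  39.40055213  74.08604764] 84.04839146016032 [ 2.13060997 52.01481756] [-0.60819521 -0.38238467 -1.60542586]
```

View pics/e6.png

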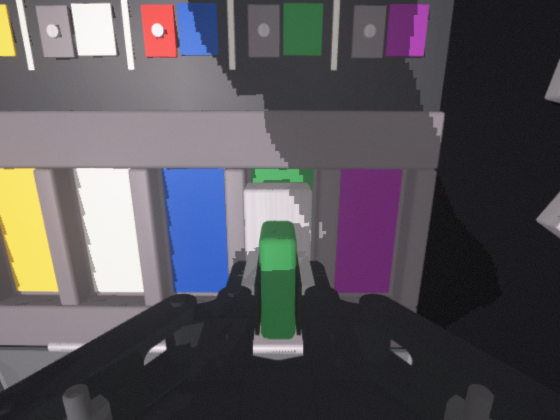

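Request:
move_arm([
  [0.25, 0.2, 0, 0],
  [0.25, 0.2, 0.5, 0],
  [0.25, 0.2, 1, 0],
  [0.25, 0.2, 1.4, 0],
  [0.25, 0.2, 1.8, 0],
  [0.25, 0.2, 2.1, 0],
  [0.25, 0.2, 2.2, 0],
  [0.25, 0.2, 2.2, 0],
])

```text
t: 23.8
position: [631.0, 41.0, 53.1]
tool_rot: [-0.0, 0.052, 0.999, -0.001]
contact_force: [-5.1, -2.1, 10.9]
gripper_width: 14.5
```

```bash
python3 - <<'E'
from plant import robot
from h import *
s=robot.read_state(); print(s["t"],s["position"],yaw(s),w2c(s["position"]),s["contact_force"])
E
```

```text
23.8 [630.95205031  40.95221303  53.05824608] 84.0169520765447 [-1.26369667 53.21541806] [-5.08632292 -2.08669969 10.93766516]
```

Request:
move_arm([
  [0, 0, 0, 0],
  [0, 0, 0, 0],
  [0, 0, 0, 0],
  [0, 0, -1, 0],
  [0, 0, -3, 0],
  [0, 0, -7, 0],
  [0, 0, -12, 0],
  [0, 0, -16, 0],
  [0, 0, -20, 0],
  [0, 0, -20, 0],
], fingers=-0.3)

```text
t: 24.8
position: [634.4, 43.1, 258.6]
tool_rot: [0.007, 0.052, 0.999, 0.002]
contact_force: [0.3, -0.1, 0.5]
gripper_width: 29.7
```

```bash
python3 - <<'E'
from plant import robot
from h import *
p=robot.snapshot("wrist"); cv2.imwrite("pics/e7.png",p["pixels"])
s=robot.read_state(); print(s["t"],s["position"],yaw(s))
for d in robot.trace("block_green",p)[:1]:
    for z in (28,32):
        f=fitblock(p,d["pixels"],z); print(d["confidence"],d["xy"],np.round(f,2),w2c(f[:2]))
plan((436,376),177.2+90,200)
E
```

```text
24.85 [632.84189289  42.27500569 255.09635506] 84.03916329152334
0.85 [275.2, 178.1] [630.88  40.57 174.53   0.96] [-1.29869731 52.82987027]
0.85 [275.2, 178.1] [628.71  40.64 174.63   0.94] [-3.46129074 52.66459862]
t 24.9 pos [631.5  41.4 252.4] d [22.94 31.25  5.19] turn -3.2 q7 58.0
```

View pics/e7.png

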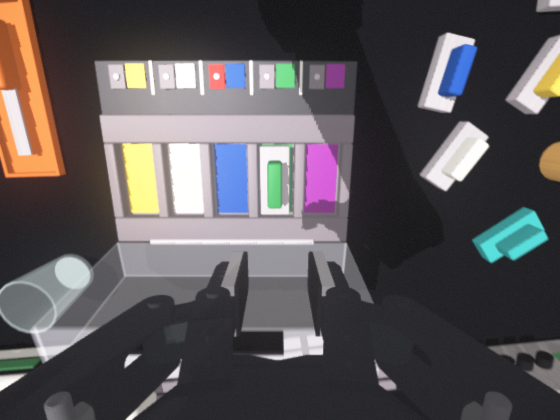

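Request:
move_arm([
  [3, 4, 0, -3],
  [6, 8, 1, -3],
  [9, 12, 2, -3],
  [12, 16, 3, -3],
  [15, 20, 4, -3],
  [18, 24, 5, -3],
  [21, 28.5, 5.2, -3],
  [22.9, 31.2, 5.2, -3],
  [22.9, 31.2, 5.2, -3],
  [22.9, 31.2, 5.2, -3],
], fingers=0.1)

```text
t: 25.9
position: [434.4, 375.5, 197.4]
tool_rot: [-0.001, 0.024, 1.0, -0.001]
contact_force: [0.5, -0.1, 0.5]
gripper_width: 47.0
```

```bash
cat > look.py <<'E'
import sys
from plant import robot
from h import *
n=sys.argv[1]; ini=eval(sys.argv[2])
p=robot.snapshot("wrist"); cv2.imwrite(f"pics/l_{n}_{p['shot']}.png",p["pixels"])
s=robot.read_state(); print(s["t"],s["position"],yaw(s),s["gripper_width"],f"pics/l_{n}_{p['shot']}.png")
best=None
for d in robot.trace("block_"+n,p)[:4]:
    f=fitblock(p,d["pixels"]); print(round(d["confidence"],2),d["xy"],np.round(f,2),np.round(colourfrac(p,d["pixels"],n),2))
    if f[3]>.8 and np.hypot(f[0]-ini[0],f[1]-ini[1])<90 and (best is None or f[3]>best[3]): best=f
if best: plan(best[:2],best[2]+90,24)
E
python3 look.py purple "(436,376)"
```

```text
25.95 [435.81450519 373.97989276 197.4318738 ] 87.03034510565763 47.12115125620079 pics/l_purple_31.png
0.6 [275.4, 193.8] [435.01 375.68 177.54   0.96] [150.     0.32]
t 26.0 pos [436.7 373.2 197.6] d [ 0.16  0.29 17.36] turn -0.6 q7 20.0
```

Request:
move_arm([
  [0.15, 0.2, 4, 0],
  [0.15, 0.2, 8, 0],
  [0.15, 0.2, 12, 0],
  [0.15, 0.2, 15, 0],
  [0.15, 0.2, 16.6, 0],
  [0.15, 0.2, 17.3, 0],
  [0.15, 0.2, 17.3, 0],
  [0.15, 0.2, 17.3, 0],
])

```text
t: 26.8
position: [435.5, 377.2, 26.7]
tool_rot: [0.001, 0.027, 1.0, 0.001]
contact_force: [-0.1, 0.4, 0.4]
gripper_width: 47.3
```

Request:
move_arm([
  [0, 0, 0, 0],
  [0, 0, 0, 0],
  [0, 0, 0, 0],
  [0, 0, 0, 0],
  [0, 0, 0, 0],
  [0, 0, -0.5, 0],
  [0, 0, -2, 0],
  [0, 0, -5, 0],
  [0, 0, -9.5, 0],
  [0, 0, -9.5, 0],
  [0, 0, -9.5, 0],
  [0, 0, -9.5, 0],
], fingers=-1)

```text
t: 28.0
position: [433.9, 376.0, 119.9]
tool_rot: [-0.001, 0.026, 1.0, -0.001]
contact_force: [0.8, 0.4, -3.8]
gripper_width: 14.8
```

```bash
cat > heldc.py <<'E'
from plant import robot
from h import *
import sys
p=robot.snapshot("wrist"); s=robot.read_state(); M=Q2R(s["tool_rot"])
cv2.imwrite(f"pics/h_{p['shot']}.png",cv2.resize(p["pixels"][120:360,180:380],None,fx=2.5,fy=2.5)); print(f"pics/h_{p['shot']}.png",s["gripper_width"],s["t"],s["position"])
plan(c2w(0,float(sys.argv[1])),84,float(sys.argv[2]) if len(sys.argv)>2 else 110)
E
python3 heldc.py 108
```

```text
pics/h_32.png 14.96945863428145 28.05 [433.76720915 375.96024858 119.45563635]
t 28.05 pos [433.8 376.  119.5] d [-21.85 -26.97   0.98] turn 3.0 q7 16.0
```

View pics/h_32.png

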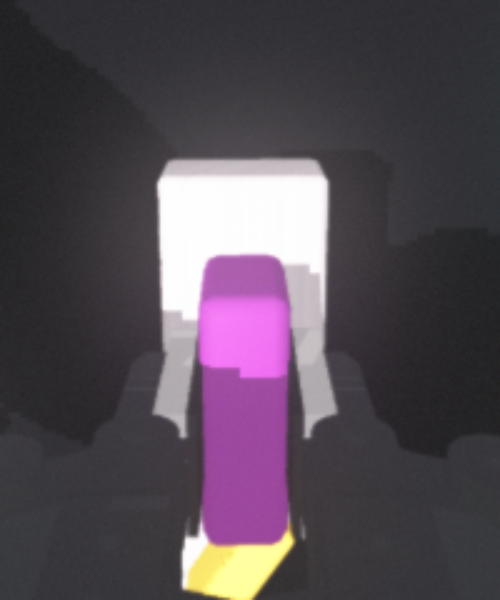

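Request:
move_arm([
  [-3.1, -3.9, 0, 0],
  [-6.2, -7.8, 0, 1],
  [-9.3, -11.7, 0, 2],
  [-12.4, -15.6, 0, 3],
  [-15.5, -19.5, 0, 3],
  [-18.6, -23, 0, 3],
  [-20.8, -26, 0, 3],
  [-21.8, -27, 0, 3],
  [-21.8, -27, 0, 3],
  [-21.8, -27, 0, 3],
  [-21.8, -27, 0, 3],
  [-21.8, -27, 0, 3],
])

```text
t: 29.25
position: [637.0, 99.1, 121.0]
tool_rot: [-0.0, 0.05, 0.999, 0.001]
contact_force: [-0.2, -0.2, -3.0]
gripper_width: 14.6
```

```bash
python3 heldc.py 108 85
```

```text
pics/h_33.png 14.75620205501771 29.3 [637.28052938  98.50749884 121.08765333]
t 29.3 pos [637.3  98.5 121.1] d [-0.1  -0.31  3.61] turn 0.2 q7 48.0
```

Request:
move_arm([
  [0, -0.3, 2, 0],
  [0, -0.3, 3.6, 0],
  [0, -0.3, 4.2, 0],
  [0, -0.3, 4.2, 0],
  [0, -0.3, 4.2, 0],
  [0, -0.3, 4.2, 0],
])

```text
t: 29.9
position: [638.5, 93.9, 79.7]
tool_rot: [0.001, 0.052, 0.999, 0.0]
contact_force: [-0.7, 0.4, -2.9]
gripper_width: 14.7
```

```bash
python3 heldc.py 108 54
```

```text
pics/h_34.png 14.685919962832934 29.95 [638.48188136  93.86614571  79.73188376]
t 29.95 pos [638.5  93.9  79.7] d [0.07 0.14 2.57] turn 0.0 q7 46.0
```

Request:
move_arm([
  [0.15, 0.1, 0.5, 0],
  [0.15, 0.1, 1, 0],
  [0.15, 0.1, 1.5, 0],
  [0.15, 0.1, 2, 0],
  [0.15, 0.1, 2.4, 0],
  [0.15, 0.1, 2.6, 0],
  [0.15, 0.1, 2.6, 0],
  [0.15, 0.1, 2.6, 0],
])

```text
t: 30.75
position: [636.2, 94.4, 55.0]
tool_rot: [-0.0, 0.052, 0.999, -0.001]
contact_force: [-4.0, -2.4, 8.7]
gripper_width: 14.8
```

```bash
python3 heldc.py 108 54; python3 -c "
from plant import robot
s=robot.read_state();print(s['contact_force'],s['position'])"
```

```text
pics/h_35.png 14.761696350531139 30.8 [636.22684487  94.34719432  54.97229603]
t 30.8 pos [636.2  94.3  55. ] d [-0.16  0.11  0.1 ] turn 0.0 q7 45.0
[-3.73043605 -2.45265274  9.11777934] [636.22684487  94.34719432  54.97229603]
```

Request:
move_arm([
  [0, 0, 0, 0],
  [0, 0, 0, 0],
  [0, 0, 0, 0],
  [0, 0, -1, 0],
  [0, 0, -3, 0],
  [0, 0, -7, 0],
  [0, 0, -12, 0],
  [0, 0, -16, 0],
  [0, 0, -17, 0],
  [0, 0, -17, 0],
], fingers=-0.3)

```text
t: 31.8
position: [637.6, 95.3, 225.7]
tool_rot: [0.003, 0.052, 0.999, 0.001]
contact_force: [0.2, 0.7, -0.5]
gripper_width: 30.0
```

```bash
python3 - <<'E'
from plant import robot
from h import *
p=robot.snapshot("wrist"); cv2.imwrite("pics/f1.png",p["pixels"])
for n in ("purple","green"):
  for d in robot.trace("block_"+n,p)[:1]:
    f=fitblock(p,d["pixels"],28); print(n,d["confidence"],d["xy"],np.round(f,2),w2c(f[:2]))
plan((546,366),145+90,200)
E
```

```text
purple 0.85 [274.1, 190.3] [636.11  93.64 173.62   0.97] [ -1.6894239  106.15624919]
green 0.67 [226.2, 188.8] [629.43  40.68 174.26   0.95] [-2.75345739 52.783416  ]
t 31.95 pos [635.5  93.8 220.9] d [11.73 26.14  2.09] turn 29.0 q7 52.0
```

View pics/f1.png

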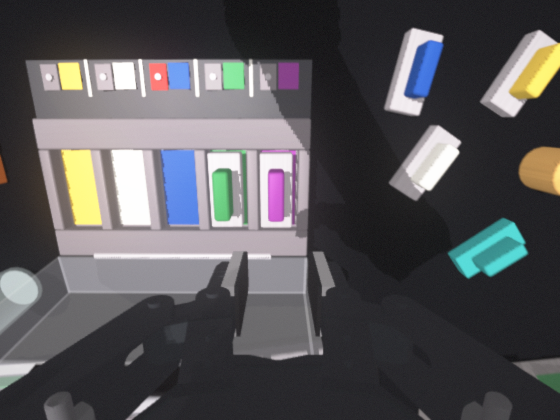

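Both seated. Next, yellow.

Request:
move_arm([
  [2, 4.5, 1, 8],
  [4, 9, 2, 16],
  [6, 13.5, 2, 24],
  [8, 18, 2, 29],
  [10, 22.5, 2, 29],
  [11.7, 26.1, 2, 29],
  [11.7, 26.1, 2, 29],
  [11.7, 26.1, 2, 29],
  [11.7, 26.1, 2, 29],
], fingers=0.1)

```text
t: 32.85
position: [548.0, 364.0, 201.1]
tool_rot: [-0.0, 0.302, 0.953, -0.002]
contact_force: [0.7, 0.3, 0.3]
gripper_width: 47.0
```

```bash
python3 look.py yellow "(546,366)"
```

```text
32.9 [548.39990302 363.70535451 201.50597038] 54.845371706336834 47.064916340912475 pics/l_yellow_37.png
0.63 [315.6, 6.1] [414.26 522.05  73.08   0.77] [90.  1.]
0.61 [280.6, 186.1] [544.62 367.14 144.77   0.97] [25.    0.35]
t 32.95 pos [548.5 363.8 201.9] d [ 0.52  0.08 17.79] turn 0.1 q7 2.0
```

Request:
move_arm([
  [0.5, 0.1, 4, 0],
  [0.5, 0.1, 8, 0],
  [0.5, 0.1, 12, 0],
  [0.5, 0.1, 15, 0],
  [0.5, 0.1, 17, 0],
  [0.5, 0.1, 17.7, 0],
  [0.5, 0.1, 17.7, 0],
  [0.5, 0.1, 17.7, 0],
])

```text
t: 33.75
position: [544.8, 370.2, 27.1]
tool_rot: [0.001, 0.301, 0.954, 0.001]
contact_force: [0.6, -0.1, 0.6]
gripper_width: 47.2
```

Request:
move_arm([
  [0, 0, 0, 0],
  [0, 0, 0, 0],
  [0, 0, 0, 0],
  [0, 0, 0, 0],
  [0, 0, 0, 0],
  [0, 0, -0.5, 0],
  [0, 0, -2, 0],
  [0, 0, -5, 0],
  [0, 0, -9.5, 0],
  [0, 0, -9.5, 0],
  [0, 0, -9.5, 0],
  [0, 0, -9.5, 0],
], fingers=-1)

```text
t: 34.95
position: [542.8, 368.7, 119.4]
tool_rot: [-0.001, 0.3, 0.954, -0.002]
contact_force: [0.3, -0.7, -3.4]
gripper_width: 14.4
```

```bash
python3 heldc.py -108 121
```

```text
pics/h_38.png 15.084361591692844 35.0 [542.74153913 368.62308544 118.94790069]
t 35.0 pos [542.7 368.6 118.9] d [-33.91 -35.85  -0.08] turn -29.0 q7 -1.0
```

View pics/h_38.png

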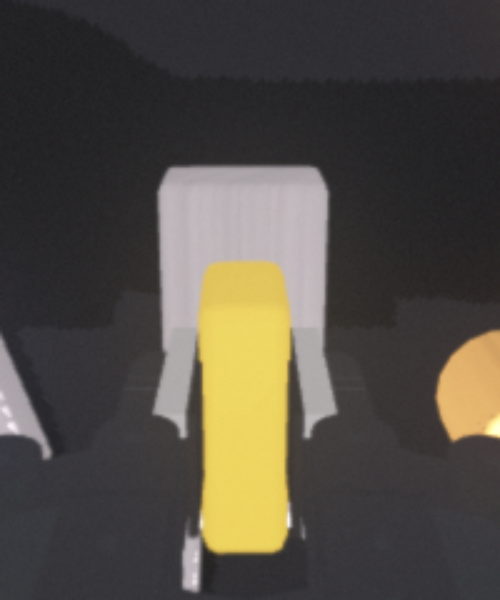

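Request:
move_arm([
  [-3, -3.2, 0, -4],
  [-6, -6.4, 0, -9],
  [-9, -9.6, 0, -14],
  [-12, -12.8, 0, -19],
  [-15, -16, 0, -24],
  [-18, -19.2, 0, -29],
  [-21, -22.4, 0, -29],
  [-24, -25.6, 0, -29],
  [-27, -28.8, 0, -29],
  [-30, -32, 0, -29],
  [-32.5, -34.6, 0, -29],
  [-33.9, -35.8, 0, -29],
  [-33.9, -35.8, 0, -29],
  [-33.9, -35.8, 0, -29],
  [-33.9, -35.8, 0, -29],
  [-33.9, -35.8, 0, -29],
])

```text
t: 36.6
position: [616.1, -115.4, 120.7]
tool_rot: [-0.0, 0.05, 0.999, 0.001]
contact_force: [0.4, 0.3, -2.8]
gripper_width: 14.5
```

```bash
python3 heldc.py -108 80
```

```text
pics/h_39.png 15.083366232186348 36.65 [ 616.20690299 -115.79553029  120.83459809]
t 36.65 pos [ 616.2 -115.8  120.8] d [ 0.06 -0.38  4.08] turn 0.2 q7 64.0
```

Request:
move_arm([
  [0.2, -0.3, 2, 0],
  [0.2, -0.3, 3.6, 0],
  [0.2, -0.3, 4.1, 0],
  [0.2, -0.3, 4.1, 0],
  [0.2, -0.3, 4.1, 0],
  [0.2, -0.3, 4.1, 0],
  [0.2, -0.3, 4.1, 0],
])

```text
t: 37.35
position: [614.6, -120.3, 80.6]
tool_rot: [0.001, 0.052, 0.999, 0.0]
contact_force: [0.7, -0.6, -2.3]
gripper_width: 14.7
```

```bash
python3 heldc.py -108 53
```

```text
pics/h_40.png 14.805127318073868 37.4 [ 614.51307152 -120.41137259   80.49421503]
t 37.4 pos [ 614.5 -120.4   80.5] d [-0.06  0.1   2.75] turn 0.0 q7 63.0
```

Request:
move_arm([
  [0.15, 0.1, 0.5, 0],
  [0.15, 0.1, 1, 0],
  [0.15, 0.1, 1.5, 0],
  [0.15, 0.1, 2, 0],
  [0.15, 0.1, 2.4, 0],
  [0.15, 0.1, 2.7, 0],
  [0.15, 0.1, 2.7, 0],
  [0.15, 0.1, 2.7, 0],
])

```text
t: 38.2
position: [612.4, -119.4, 55.2]
tool_rot: [-0.0, 0.052, 0.999, -0.001]
contact_force: [-4.7, -1.0, 10.0]
gripper_width: 14.5
```

Request:
move_arm([
  [0, 0, 0, 0],
  [0, 0, 0, 0],
  [0, 0, 0, 0],
  [0, 0, -1, 0],
  [0, 0, -3, 0],
  [0, 0, -7, 0],
  [0, 0, -12, 0],
  [0, 0, -16, 0],
  [0, 0, -17, 0],
  [0, 0, -17, 0],
], fingers=-0.3)

```text
t: 39.2
position: [613.8, -118.9, 225.4]
tool_rot: [0.002, 0.052, 0.999, -0.0]
contact_force: [-0.9, -0.2, -0.8]
gripper_width: 30.1
```

```bash
python3 - <<'E'
from plant import robot
from h import *
p=robot.snapshot("wrist"); cv2.imwrite("pics/f2.png",p["pixels"])
for n in ("yellow","purple","green"):
  for d in robot.trace("block_"+n,p)[:2]:
    f=fitblock(p,d["pixels"],28); print(n,d["confidence"],d["xy"],np.round(f,2),w2c(f[:2]))
plan((628,264),143+90,200)
E
```

```text
yellow 0.85 [278.6, 192.8] [ 613.97 -120.39  173.3     0.96] [  -1.14266157 -109.01921898]
yellow 0.24 [376.5, 78.9] [ 5.3767e+02 -2.2780e+01  1.4720e+02  1.3000e-01] [-87.30950444 -19.98982259]
purple 0.95 [479.8, 191.7] [636.65  94.28 175.49   0.85] [ -1.21509672 106.85126998]
purple 0.24 [395.3, 231.5] [7.0635e+02 5.2170e+01 1.2888e+02 6.0000e-02] [72.53419545 72.32183064]
green 0.92 [427.3, 194.8] [632.94  39.21 178.92   0.82] [ 0.89621291 51.69099353]
t 39.4 pos [ 611.4 -119.7  220.5] d [ 2.33 38.33  2.06] turn 31.0 q7 69.0
```

View pics/f2.png

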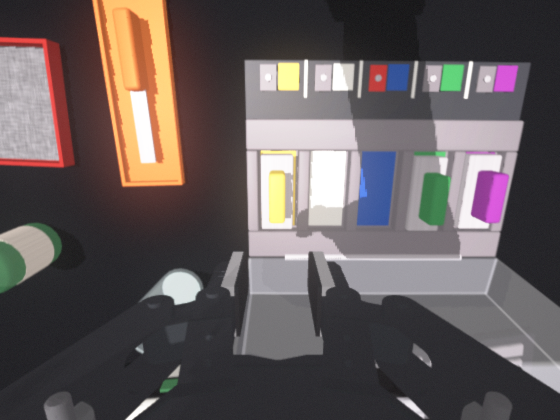

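Request:
move_arm([
  [0.3, 4.8, 1, 8],
  [0.6, 9.6, 2, 16],
  [0.9, 14.4, 2, 24],
  [1.2, 19.2, 2, 31],
  [1.5, 24, 2, 31],
  [1.8, 28.8, 2, 31],
  [2.1, 33.6, 2, 31],
  [2.3, 37, 2, 31],
  [2.3, 38.3, 2, 31],
  [2.3, 38.3, 2, 31],
  [2.3, 38.3, 2, 31],
  [2.3, 38.3, 2, 31],
], fingers=0.1)

```text
t: 40.6
position: [630.6, 260.4, 202.2]
tool_rot: [0.0, 0.319, 0.948, -0.001]
contact_force: [-0.3, -0.6, 0.2]
gripper_width: 47.0
```

```bash
python3 look.py white "(628,264)"
```

```text
40.65 [630.59698467 260.70910454 202.5135288 ] 52.796501722494924 47.06498490395487 pics/l_white_42.png
0.92 [279.3, 182.4] [628.05 264.96 141.19   0.96] [-1.  0.]
0.27 [100.0, 196.3] [5.2956e+02 1.2505e+02 7.0620e+01 1.8000e-01] [150.     0.39]
t 40.7 pos [630.5 261.2 202.8] d [ 0.44  0.17 17.88] turn 1.6 q7 10.0
```

Request:
move_arm([
  [0.4, 0.1, 4, 1.6],
  [0.4, 0.1, 8, 1.6],
  [0.4, 0.1, 12, 1.6],
  [0.4, 0.1, 15, 1.6],
  [0.4, 0.1, 17, 1.6],
  [0.4, 0.1, 17.8, 1.6],
  [0.4, 0.1, 17.8, 1.6],
  [0.4, 0.1, 17.8, 1.6],
])

```text
t: 41.5
position: [628.1, 267.4, 26.3]
tool_rot: [0.001, 0.331, 0.944, 0.001]
contact_force: [0.1, 0.8, -0.0]
gripper_width: 47.0
```

Request:
move_arm([
  [0, 0, 0, 0],
  [0, 0, 0, 0],
  [0, 0, 0, 0],
  [0, 0, 0, 0],
  [0, 0, 0, 0],
  [0, 0, -0.5, 0],
  [0, 0, -2, 0],
  [0, 0, -5, 0],
  [0, 0, -9.5, 0],
  [0, 0, -9.5, 0],
  [0, 0, -9.5, 0],
  [0, 0, -9.5, 0],
], fingers=-1)

```text
t: 42.7
position: [625.8, 266.1, 118.3]
tool_rot: [-0.001, 0.33, 0.944, -0.002]
contact_force: [0.4, -0.4, -3.6]
gripper_width: 14.9
```

```bash
python3 heldc.py -54 121
```

```text
pics/h_43.png 14.78093022182193 42.75 [625.71723698 266.01607168 117.7733502 ]
t 42.75 pos [625.7 266.  117.8] d [-20.31 -26.25  -0.24] turn -32.6 q7 6.0
```

View pics/h_43.png

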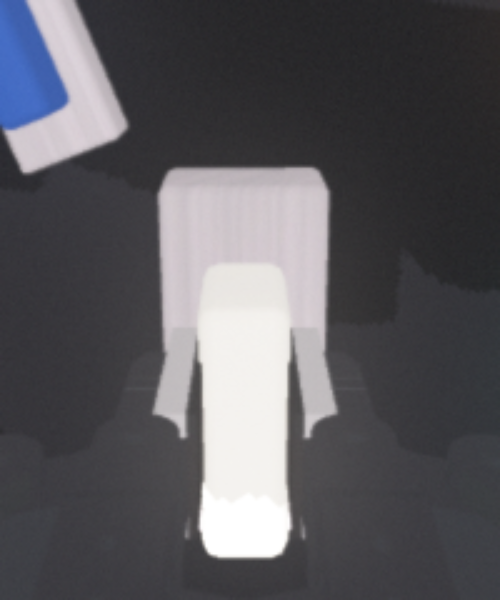

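Request:
move_arm([
  [-3, -3.9, -0.5, -5],
  [-6, -7.8, -0.5, -11],
  [-9, -11.7, -0.5, -17],
  [-12, -15.6, -0.5, -23],
  [-15, -19.5, -0.5, -28],
  [-18, -23.4, -0.5, -32.6],
  [-20.3, -26.2, -0.2, -32.6],
  [-20.3, -26.2, -0.2, -32.6],
  [-20.3, -26.2, -0.2, -32.6],
  [-20.3, -26.2, -0.2, -32.6],
  [-20.3, -26.2, -0.2, -32.6],
])

```text
t: 43.85
position: [622.2, -61.7, 121.7]
tool_rot: [-0.0, 0.05, 0.999, 0.001]
contact_force: [-0.1, 0.4, -2.6]
gripper_width: 14.7
```

```bash
python3 heldc.py -54 80
```

```text
pics/h_44.png 14.657298625012677 43.9 [622.32062418 -62.01960114 121.79140663]
t 43.9 pos [622.3 -62.  121.8] d [ 0.1  -0.39  4.18] turn 0.2 q7 59.0
```

Offset like yellow's (~-2.5 mm along tool x).

Request:
move_arm([
  [0.2, -0.2, 2, 0],
  [0.2, -0.2, 3.6, 0],
  [0.2, -0.2, 4.1, 0],
  [0.2, -0.2, 4.1, 0],
  [0.2, -0.2, 4.1, 0],
  [0.2, -0.2, 4.1, 0],
  [0.2, -0.2, 4.1, 0],
])

```text
t: 44.6
position: [620.7, -65.8, 81.6]
tool_rot: [0.001, 0.052, 0.999, 0.0]
contact_force: [-0.7, 0.5, -3.3]
gripper_width: 14.6
```

```bash
python3 heldc.py -54 53
```

```text
pics/h_45.png 14.596856467570426 44.65 [620.64687528 -65.92737738  81.47496976]
t 44.65 pos [620.6 -65.9  81.5] d [-0.02  0.02  2.85] turn 0.0 q7 57.0
```

Request:
move_arm([
  [0.15, 0, 0.5, 0],
  [0.15, 0, 1, 0],
  [0.15, 0, 1.5, 0],
  [0.15, 0, 2, 0],
  [0.15, 0, 2.4, 0],
  [0.15, 0, 2.7, 0],
  [0.15, 0, 2.8, 0],
  [0.15, 0, 2.8, 0],
])

```text
t: 45.45
position: [618.4, -65.8, 54.4]
tool_rot: [-0.0, 0.052, 0.999, -0.001]
contact_force: [-4.1, -0.8, 6.1]
gripper_width: 15.0
```

Request:
move_arm([
  [0, 0, 0, 0],
  [0, 0, 0, 0],
  [0, 0, 0, 0],
  [0, 0, -1, 0],
  [0, 0, -3, 0],
  [0, 0, -7, 0],
  [0, 0, -12, 0],
  [0, 0, -16, 0],
  [0, 0, -17, 0],
  [0, 0, -17, 0],
], fingers=-0.3)

```text
t: 46.45
position: [619.8, -65.4, 225.5]
tool_rot: [0.002, 0.052, 0.999, 0.0]
contact_force: [0.2, -0.0, -0.7]
gripper_width: 30.0
```

```bash
python3 - <<'E'
from plant import robot
from h import *
p=robot.snapshot("wrist"); cv2.imwrite("pics/f3.png",p["pixels"])
for n in ("white","yellow","purple","green"):
  for d in robot.trace("block_"+n,p)[:1]:
    f=fitblock(p,d["pixels"],28); print(n,d["confidence"],d["xy"],np.round(f,2),w2c(f[:2]))
plan((532,251),162+90,200)
E
```

```text
white 0.55 [275.8, 192.6] [620.57 -66.83 173.26   0.97] [ -0.22528426 -55.05656167]
yellow 0.85 [226.1, 191.1] [ 613.81 -120.4   173.78    0.94] [  -1.30336916 -109.0398482 ]
purple 0.61 [425.8, 192.3] [635.87  94.44 176.56   0.87] [ -2.01002995 106.9244261 ]
green 0.75 [290.0, 85.0] [ 5.3905e+02 -5.3710e+01  1.7388e+02  1.6000e-01] [-82.67551756 -50.60188918]
t 46.7 pos [617.6 -66.2 220.7] d [11.81 30.66  2.1 ] turn 12.0 q7 63.0
```

View pics/f3.png

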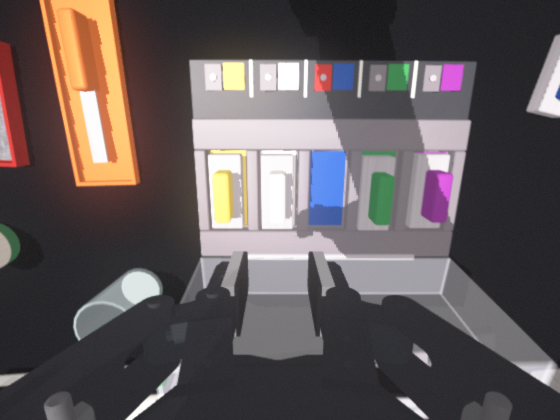

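Four seated; now blue.

Request:
move_arm([
  [1.8, 4.6, 1, 6],
  [3.6, 9.2, 2, 12],
  [5.4, 13.8, 2, 12],
  [7.2, 18.4, 2, 12],
  [9, 23, 2, 12],
  [10.8, 27.6, 2, 12],
  [11.8, 30.6, 2, 12],
  [11.8, 30.6, 2, 12],
  [11.8, 30.6, 2, 12],
  [11.8, 30.6, 2, 12],
], fingers=0.1)

```text
t: 47.7
position: [533.8, 248.6, 201.7]
tool_rot: [-0.0, 0.157, 0.988, -0.001]
contact_force: [0.8, -0.4, -0.2]
gripper_width: 47.0
```

```bash
python3 look.py blue "(532,251)"
```

```text
47.75 [533.93763048 248.45256716 201.93728017] 71.84108715815921 47.094928349881506 pics/l_blue_47.png
0.81 [280.8, 188.3] [531.62 250.41 161.75   0.97] [111.     0.33]
t 47.8 pos [534.  248.6 202.2] d [ 0.28  0.13 17.81] turn 0.1 q7 21.0
```

Request:
move_arm([
  [0.2, 0.1, 4, 0],
  [0.2, 0.1, 8, 0],
  [0.2, 0.1, 12, 0],
  [0.2, 0.1, 15, 0],
  [0.2, 0.1, 17, 0],
  [0.2, 0.1, 17.8, 0],
  [0.2, 0.1, 17.8, 0],
  [0.2, 0.1, 17.8, 0],
])

```text
t: 48.6
position: [532.5, 252.5, 25.9]
tool_rot: [0.001, 0.157, 0.988, 0.001]
contact_force: [0.6, -0.4, 0.1]
gripper_width: 46.9
```

Request:
move_arm([
  [0, 0, 0, 0],
  [0, 0, 0, 0],
  [0, 0, 0, 0],
  [0, 0, 0, 0],
  [0, 0, 0, 0],
  [0, 0, -0.5, 0],
  [0, 0, -2, 0],
  [0, 0, -5, 0],
  [0, 0, -10, 0],
  [0, 0, -14, 0],
  [0, 0, -14, 0],
  [0, 0, -14, 0],
], fingers=-1)

```text
t: 49.8
position: [531.5, 252.3, 165.9]
tool_rot: [0.001, 0.156, 0.988, 0.0]
contact_force: [0.2, -1.6, -3.0]
gripper_width: 14.9
```

```bash
python3 -c "
from h import *
plan((494.5,-402),82,160)"
```

```text
t 49.8 pos [531.5 252.3 165.9] d [-16.66 -63.38   0.57] turn -10.0 q7 18.0
```

Request:
move_arm([
  [-1.2, -4.6, 0, -5],
  [-2.4, -9.2, 0, -10],
  [-3.6, -13.8, 0, -10],
  [-4.8, -18.4, 0, -10],
  [-6, -23, 0, -10],
  [-7.2, -27.6, 0, -10],
  [-8.4, -32.2, 0, -10],
  [-9.6, -36.8, 0, -10],
  [-10.9, -41.4, 0, -10],
  [-12.1, -46, 0, -10],
  [-13.3, -50.6, 0, -10],
  [-14.5, -55.2, 0, -10],
  [-15.7, -59.8, 0, -10],
  [-16.6, -63.4, 0, -10],
  [-16.6, -63.4, 0, -10],
  [-16.6, -63.4, 0, -10],
  [-16.6, -63.4, 0, -10],
])

```text
t: 51.5
position: [493.5, -399.7, 163.3]
tool_rot: [-0.001, 0.068, 0.998, 0.002]
contact_force: [-0.7, 0.3, -2.8]
gripper_width: 14.8
```

```bash
python3 - <<'E'
from plant import robot
from h import *
p=robot.snapshot("wrist"); cv2.imwrite("pics/g1.png",p["pixels"])
s=robot.read_state(); print(s["t"],s["position"],yaw(s),s["gripper_width"])
E
```

```text
51.55 [ 493.96452869 -399.56003755  163.88655504] 82.22242770331947 14.443160572838773
```

View pics/g1.png

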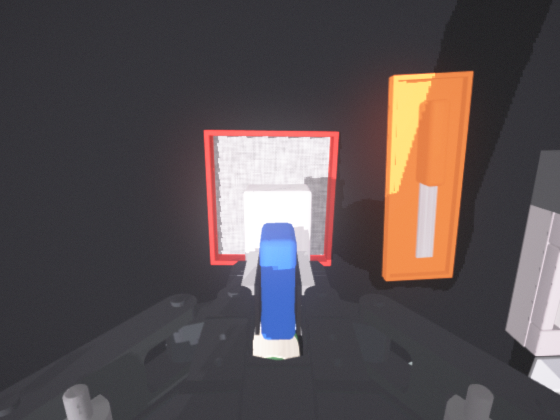

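```bash
python3 - <<'E'
from plant import robot
from h import *
p=robot.snapshot("wrist");s=robot.read_state()
t=unproj(p,[[205.5,130.5],[339,131.5],[333,266],[209.5,265.5]],20)[:,:2];print(t.round(1),t.mean(0)); d=(t[2]+t[3]-t[0]-t[1]);print(np.degrees(np.arctan2(d[1],d[0])),[np.linalg.norm(t[i]-t[i-1]).round(1) for i in range(4)])
plan((t.mean(0)+[494.5,-402])/2,90-7.7,40)
E
```

```text
[[ 420.2 -454.7]
 [ 437.2 -336.6]
 [ 567.5 -353.4]
 [ 550.  -476.7]] [ 493.73133918 -405.3532906 ]
-8.484844402697691 [np.float64(131.7), np.float64(119.4), np.float64(131.4), np.float64(124.5)]
t 51.6 pos [ 494.2 -399.7  164.3] d [-0.06 -0.41 12.43] turn -0.1 q7 91.0
```

Request:
move_arm([
  [0, -0.3, 4, 0],
  [0, -0.3, 8, 0],
  [0, -0.3, 11, 0],
  [0, -0.3, 12.5, 0],
  [0, -0.3, 13, 0],
  [0, -0.3, 13.3, 0],
  [0, -0.3, 13.4, 0],
  [0, -0.3, 13.4, 0],
])

```text
t: 52.4
position: [494.4, -405.3, 32.3]
tool_rot: [0.001, 0.07, 0.998, -0.001]
contact_force: [-0.5, 0.6, -2.5]
gripper_width: 14.7
```

```bash
python3 -c "
from h import *
plan((494.1,-403.7),82,30)"
```

```text
t 52.4 pos [ 494.4 -405.3   32.3] d [0.06 0.15 0.23] turn 0.0 q7 85.0
```

Request:
move_arm([
  [0, 0.1, 0.1, 0],
  [0, 0.1, 0.2, 0],
  [0, 0.1, 0.2, 0],
  [0, 0.1, 0.25, 0],
])

```text
t: 52.8
position: [494.2, -404.1, 30.1]
tool_rot: [0.001, 0.07, 0.998, -0.0]
contact_force: [-2.2, 0.8, 9.2]
gripper_width: 14.8
```

Request:
move_arm([
  [0, 0, 0, 0],
  [0, 0, 0, 0],
  [0, 0, 0, 0],
  [0, 0, -1, 0],
  [0, 0, -3, 0],
  [0, 0, -7, 0],
  [0, 0, -12, 0],
  [0, 0, -17, 0],
  [0, 0, -22, 0],
  [0, 0, -25, 0],
  [0, 0, -25, 0],
  [0, 0, -25, 0],
], fingers=-0.3)

```text
t: 54.0
position: [493.6, -403.7, 279.2]
tool_rot: [0.0, 0.069, 0.998, -0.001]
contact_force: [-0.1, -0.2, -1.5]
gripper_width: 30.1
```

```bash
python3 - <<'E'
from plant import robot
from h import *
p=robot.snapshot("wrist"); q=robot.snapshot("scene"); o=robot.snapshot("top"); cv2.imwrite("pics/g2.png",p["pixels"])
cv2.imwrite("pics/g3.png",np.hstack([cv2.resize(o["pixels"][90:310,80:480],(400,220)),cv2.resize(q["pixels"][130:350,160:420],(400,338))[:220]]) )
cv2.imwrite("pics/g4.png",cv2.resize(q["pixels"][110:330,130:400],(800,652))[:600])
s=robot.read_state(); print(s["t"],s["position"],yaw(s))
d=robot.trace("block_blue",p)[0]; f=fitblock(p,d["pixels"],4); print(d["confidence"],np.round(f,2))
E
```

```text
54.15 [ 492.57045042 -403.75496595  276.45327388] 82.03564187111472
0.88 [ 493.97 -404.91  172.61    0.96]
```

View pics/g2.png

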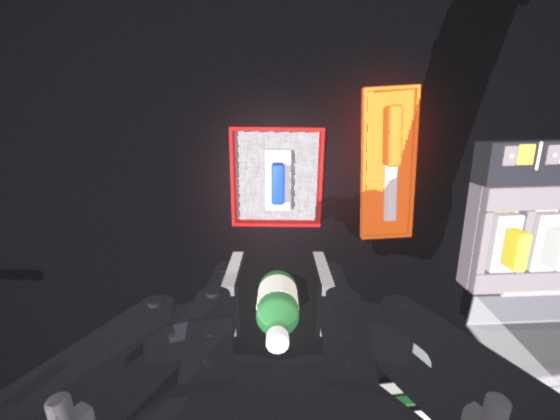

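View pics/g4.png

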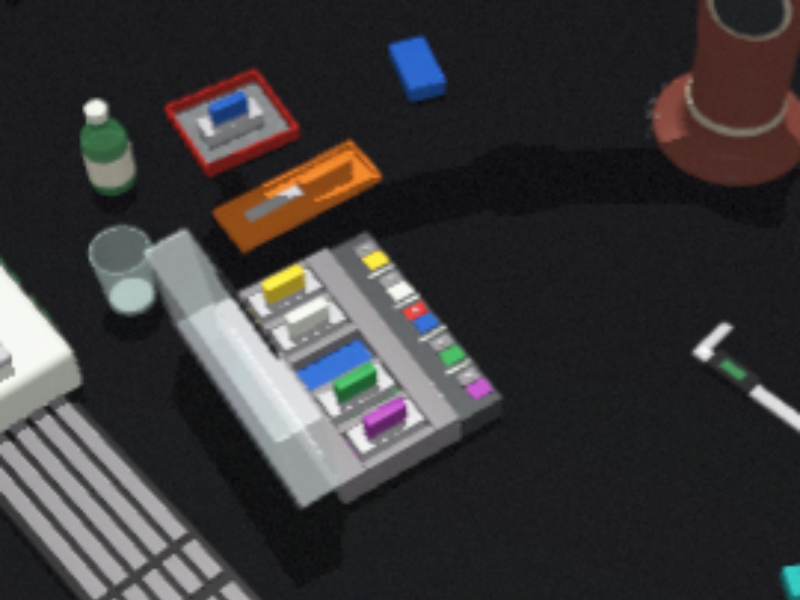

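```bash
cat > close.py <<'E'
from plant import robot
from h import *
s=robot.read_state(); print(s["t"],s["position"].round(1),w2c(s["position"]).round(1),yaw(s))
plan(c2w(122,0),84,280)
E
python3 close.py
```

```text
54.2 [ 492.7 -403.8  276.4] [ -91.9 -403.6] 82.03693816093748
t 54.2 pos [ 492.7 -403.8  276.4] d [-20.03  41.05  -0.36] turn -2.0 q7 96.0
```

Request:
move_arm([
  [-2, 4.2, -0.4, -2],
  [-4, 8.4, -0.4, -2],
  [-6.2, 12.6, -0.4, -2],
  [-8.2, 16.8, -0.4, -2],
  [-10.2, 21, -0.4, -2],
  [-12.3, 25.2, -0.4, -2],
  [-14.3, 29.4, -0.4, -2],
  [-16.4, 33.6, -0.4, -2],
  [-18.4, 37.8, -0.4, -2],
  [-20, 41, -0.4, -2],
  [-20, 41, -0.4, -2],
  [-20, 41, -0.4, -2],
  [-20, 41, -0.4, -2],
  [-20, 41, -0.4, -2],
], fingers=-1)

```text
t: 55.6
position: [748.3, -28.1, 282.2]
tool_rot: [-0.0, 0.054, 0.999, -0.001]
contact_force: [0.8, -0.3, 0.8]
gripper_width: -0.1
```

```bash
python3 close.py; python3 - <<'E'
from plant import robot
from h import *
p=robot.snapshot("wrist"); q=robot.snapshot("scene")
cv2.imwrite("pics/k1.png",np.hstack([cv2.resize(p["pixels"],(400,300)),cv2.resize(q["pixels"][130:310,160:400],(400,300))]))
# lip top-edge line expected
for th in (1.6,1.65,1.7):
    for y in(-60,60):
        w=c2w(75-171*np.cos(th),y); print(th,proj(p,[[*w,44+171*np.sin(th)]]).round())
E
```

```text
55.6 [748.3 -28.1 282.2] [122.7  -3.1] 83.85393542154969
t 55.6 pos [748.3 -28.1 282.2] d [0.07 0.31 0.22] turn -0.1 q7 66.0
1.6 [[194. 167.]]
1.6 [[372. 167.]]
1.65 [[195. 180.]]
1.65 [[371. 180.]]
1.7 [[197. 192.]]
1.7 [[369. 191.]]
```

View pics/k1.png

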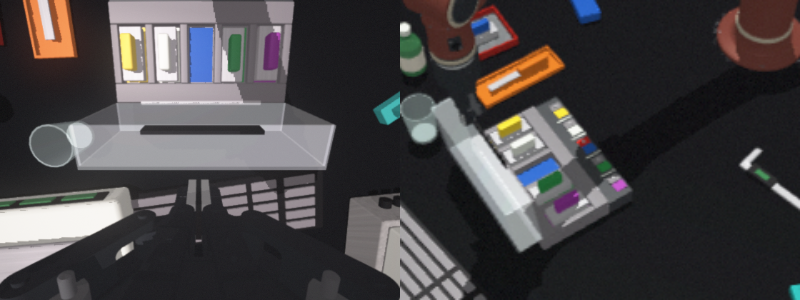

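```bash
python3 - <<'E'
from h import *
z0,x0=282,122.5
for th in np.arange(1.66,0.84,-.08):
    r1=min(max(158,154+22*np.cos(th)),169); h=4
    bx=-r1*np.cos(th)+h*np.sin(th); bz=r1*np.sin(th)+h*np.cos(th)
    xc=75+bx+11; z=44+bz; print(round(th,2),round(xc,1),round(z,1),"cmd",round((x0-xc)/10,2),round((z0-z)/10,2))
E
```

```text
1.66 104.1 201.0 cmd 1.84 8.1
1.58 91.5 202.0 cmd 3.1 8.0
1.5 78.8 201.9 cmd 4.37 8.01
1.42 66.2 200.8 cmd 5.63 8.12
1.34 53.5 199.7 cmd 6.9 8.23
1.26 40.7 198.3 cmd 8.18 8.37
1.18 27.8 195.7 cmd 9.47 8.63
1.1 15.2 192.0 cmd 10.73 9.0
1.02 2.8 187.1 cmd 11.97 9.49
0.94 -9.2 181.2 cmd 13.17 10.08
0.86 -20.8 174.2 cmd 14.33 10.78
```

Request:
move_arm([
  [0, 0.3, 4, 0],
  [0, 0.3, 7, 0],
  [0, 0.3, 7.9, 0],
  [0, 0.3, 7.9, 0],
  [0.9, 0.3, 7.9, 0],
  [1.8, 0.3, 7.9, 0],
  [3.1, 0.3, 7.9, 0],
  [4.4, 0.3, 7.9, 0],
  [5.6, 0.3, 8, 0],
  [6.9, 0.3, 8.1, 0],
  [8.2, 0.3, 8.3, 0],
  [9.5, 0.3, 8.6, 0],
  [10.7, 0.3, 9, 0],
  [12, 0.3, 9.5, 0],
  [13.2, 0.3, 10.1, 0],
  [14.3, 0.3, 10.8, 0],
  [14.3, 0.3, 10.8, 0],
  [14.3, 0.3, 10.8, 0],
])

```text
t: 57.5
position: [608.0, -7.7, 176.3]
tool_rot: [0.002, 0.052, 0.999, 0.0]
contact_force: [0.2, 0.5, 1.0]
gripper_width: 0.4
```

```bash
python3 close.py; python3 - <<'E'
from plant import robot
from h import *
p=robot.snapshot("wrist"); q=robot.snapshot("scene")
cv2.imwrite("pics/k2.png",np.hstack([cv2.resize(p["pixels"],(400,300)),cv2.resize(q["pixels"][130:310,160:400],(400,300))]))
print(robot.read_state()["contact_force"])
E
```

```text
57.5 [608.   -7.7 176.3] [-19.    2.4] 83.99714995860381
t 57.5 pos [608.   -7.7 176.3] d [-14.13  -0.25 -10.32] turn -0.0 q7 54.0
[-0.1841145  -0.1775752  -0.21321938]
```

View pics/k2.png

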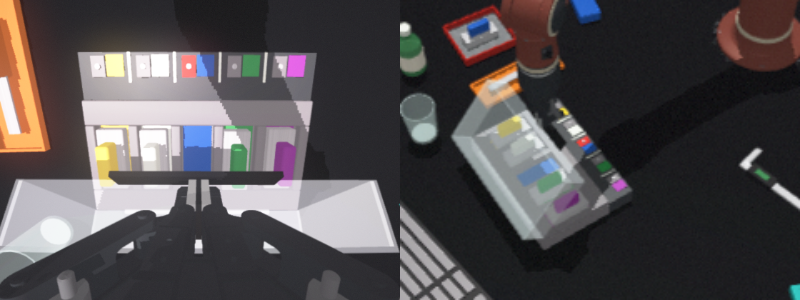

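```bash
python3 - <<'E'
from h import *
z0,x0=176.3,-19
for th in np.arange(.92,-.03,-.07):
    r1=115; h=52
    bx=-r1*np.cos(th)+h*np.sin(th); bz=r1*np.sin(th)+h*np.cos(th)
    xc=75+bx+11; z=44+bz; print(round(th,2),round(xc,1),round(z,1),"cmd",round((x0-xc)/10,2),round((z0-z)/10,2))
E
```

```text
0.92 57.7 167.0 cmd -7.67 0.93
0.85 49.2 164.7 cmd -6.82 1.16
0.78 40.8 161.8 cmd -5.98 1.45
0.71 32.7 158.4 cmd -5.17 1.79
0.64 24.8 154.4 cmd -4.38 2.19
0.57 17.2 149.8 cmd -3.62 2.65
0.5 10.0 144.8 cmd -2.9 3.15
0.43 3.1 139.2 cmd -2.21 3.71
0.36 -3.3 133.2 cmd -1.57 4.31
0.29 -9.3 126.7 cmd -0.97 4.96
0.22 -14.9 119.8 cmd -0.41 5.65
0.15 -19.9 112.6 cmd 0.09 6.37
0.08 -24.5 105.0 cmd 0.55 7.13
0.01 -28.5 97.1 cmd 0.95 7.92
```

Request:
move_arm([
  [0, -0.2, -2.5, 0],
  [0, -0.2, -5, 0],
  [-4, -0.2, -5, 0],
  [-7.7, -0.2, -5, 0],
  [-7.7, -0.2, -3, 0],
  [-7.7, -0.2, -0.5, 0],
  [-7.7, -0.2, 0.9, 0],
  [-6.8, -0.2, 1.2, 0],
  [-6, -0.2, 1.45, 0],
  [-5.2, -0.2, 1.8, 0],
  [-4.4, -0.2, 2.2, 0],
  [-3.6, -0.2, 2.65, 0],
  [-2.9, -0.2, 3.15, 0],
  [-2.2, -0.2, 3.7, 0],
  [-1.6, -0.2, 4.3, 0],
  [-1, -0.2, 5, 0],
  [-0.4, -0.2, 5.65, 0],
  [0.1, -0.2, 6.4, 0],
  [0.5, -0.2, 7, 0],
  [0.5, -0.2, 7, 0],
])

```text
t: 59.6
position: [600.2, -9.6, 103.0]
tool_rot: [-0.001, 0.052, 0.999, -0.0]
contact_force: [0.3, -1.0, -0.9]
gripper_width: 0.5
```

```bash
python3 close.py; python3 - <<'E'
from plant import robot
from h import *
p=robot.snapshot("wrist"); q=robot.snapshot("scene")
cv2.imwrite("pics/k3.png",np.hstack([cv2.resize(p["pixels"],(400,300)),cv2.resize(q["pixels"][130:310,160:400],(400,300))]))
print(robot.read_state()["contact_force"])
E
```

```text
59.6 [600.2  -9.6 103. ] [-26.6  -0.3] 84.0514342233628
t 59.6 pos [600.2  -9.6 103. ] d [-1.481e+01 -1.000e-02 -1.774e+01] turn 0.1 q7 50.0
[-0.16524143 -0.67689507 -0.36474098]
```

View pics/k3.png

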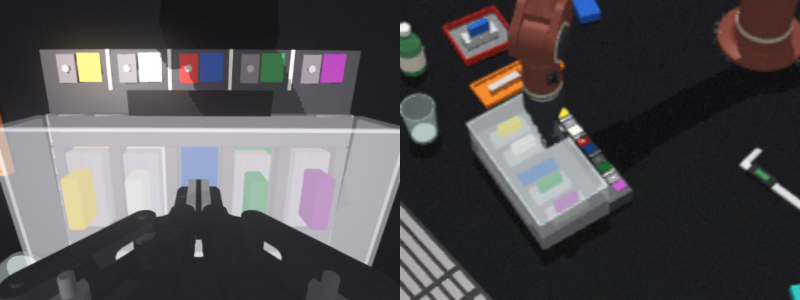

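Nearly shut. Press down gently until the force rises.

Request:
move_arm([
  [0.2, 0, 0.3, 0],
  [0.3, 0, 0.5, 0],
  [0.3, 0, 0.6, 0],
  [0.3, 0, 0.7, 0],
  [0.3, 0, 0.7, 0],
])

```text
t: 60.2
position: [598.2, -8.8, 97.1]
tool_rot: [-0.0, 0.052, 0.999, -0.0]
contact_force: [-0.8, 0.2, -0.6]
gripper_width: 0.1
```

Request:
move_arm([
  [0, 0, 0.1, 0],
  [0, 0, 0.2, 0],
  [0, 0, 0.2, 0],
  [0, 0, 0.2, 0],
])

```text
t: 60.6
position: [598.4, -8.9, 96.2]
tool_rot: [0.0, 0.052, 0.999, -0.0]
contact_force: [-2.3, -0.7, 6.6]
gripper_width: -0.1
```

Request:
move_arm([
  [0, 0, 0.1, 0],
  [0, 0, 0.2, 0],
  [0, 0, 0.3, 0],
  [0, 0, 0.3, 0],
  [0, 0, 0.3, 0],
])

```text
t: 61.1
position: [598.4, -8.8, 96.0]
tool_rot: [0.001, 0.052, 0.999, -0.001]
contact_force: [-7.0, -1.9, 19.5]
gripper_width: 0.1
```

Request:
move_arm([
  [0, 0, -1, 0],
  [0, 0, -5, 0],
  [0, 0, -10, 0],
  [0, 0, -15, 0],
  [0, 0, -20, 0],
  [4, 0, -20, 0],
  [8, 0, -20, 0],
  [10, 0, -20, 0],
  [10, 0, -20, 0],
  [10, 0, -20, 0],
])

```text
t: 62.1
position: [499.7, 1.1, 292.7]
tool_rot: [0.001, 0.052, 0.999, -0.0]
contact_force: [1.1, -0.3, -0.7]
gripper_width: -0.1
```

```bash
python3 - <<'E'
from plant import robot
from h import *
p=robot.snapshot("wrist"); q=robot.snapshot("scene"); o=robot.snapshot("top")
cv2.imwrite("pics/m1.png",np.hstack([cv2.resize(p["pixels"],(400,300)),cv2.resize(q["pixels"][110:350,110:430],(400,300))]))
cv2.imwrite("pics/m2.png",cv2.resize(o["pixels"][90:310,80:480],(800,440)))
cv2.imwrite("pics/m3.png",p["pixels"])
# predicted lip front/top edges when shut
for x,z in((-96,48),(-96,44),(-75,96)):
    print(x,z,[proj(p,[[*c2w(x,y),z]])[0].round(1) for y in((-60,60) if x<-80 else (-141,141))])
print(robot.read_state()["t"])
E
```

```text
-96 48 [array([231.6, 206.4]), array([324.7, 206.5])]
-96 44 [array([232.1, 205.6]), array([324.3, 205.7])]
-75 96 [array([156.8, 234.4]), array([399.6, 234.6])]
62.25
```

View pics/m3.png

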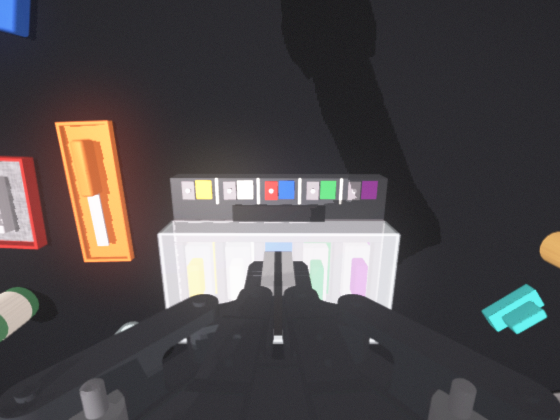

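View pics/m1.png

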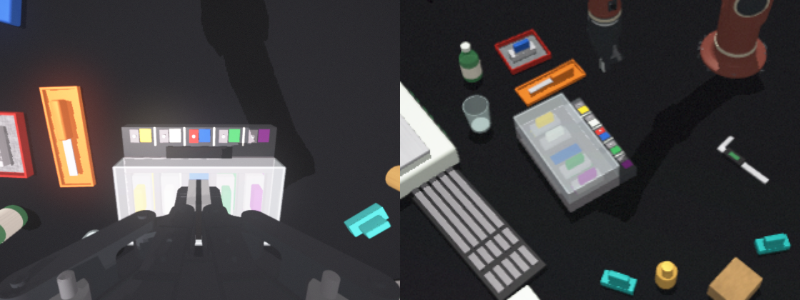

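View pics/m2.png

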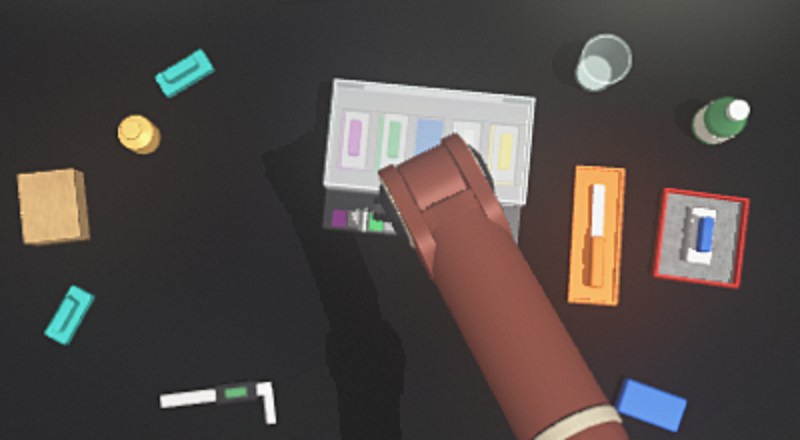

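```bash
python3 -c "
from plant import robot
print(robot.close_job())"
```

```text
the job is handed in; nothing more can be done
None
```

The job is done and handed in at about 62 s of the 210 s allowed; the hand-in gives no verdict.

- **Cover:** I levered it open with the pry blade under the lip to about 1.65 rad. After the blocks were in place I pushed it shut with closed fingers. They met a firm stop at 96 mm, the height of the shut cover's top. In the last picture the lip's edge was within about 1 pixel of its shut position.
- **Blocks:** All five were out. Green, purple, yellow and white are in their own colour slots. Checked from above before closing, each was within about 3 mm of its slot's middle at seated height. The last reading for green failed because the network picked the apron plate, so for green I relied on its earlier readings and the picture.
- **Due for calibration:** The red tag was on the blue slot, so the blue block lies in the middle of the red tray. It is flat to about 1 mm of the measured centre; the tray centre itself is only known to 2–3 mm.
- **Pry blade:** It lies in the orange holder.
- **Other things:** The bystanders and the two turquoise look-alikes look unmoved, judged by eye against the first pictures. I saw no block knocked aside.

My two measurements of the case position differed by about 1.3 mm, so I used their average. The arm often stopped 2–4 mm off target after a long move, and I corrected that before each slot and tray placing.

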